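# Lay the stock boxes down and lock the case

## Robot

A 6-joint arm with a two-finger parallel gripper is mounted at the origin on the work surface. World frame = base frame: x ahead of the robot, y to its left, z up, the work surface at z = 0. Lengths are in mm, angles in rad, forces in N, time in s.
With the tool pointing down it reaches from about 325 to 875 mm from the base axis. Payload 4.4 kg.
Tool frame: the origin (TCP) lies midway between the tips of the shut fingers; the grasp point (between the pads) lies 19 mm behind it; z points along the fingers, x is the direction in which the jaws open and shut, and the axes are right-handed (so a half turn about z gives the same grasp; the last joint's range is limited). The gripper opens to 85 mm and grips with 20 to 120 N. Pads are 22 mm wide; open, the fingers measure 114 mm over their backs; the gripper's body (76 mm by 85 mm) begins 54 mm behind the grasp point. The pads swing forward as they close: fully open they stand 13 mm farther back than shut.
Start: joints at [-1.395, 0.207, 1.542, -0, 1.393, -0.15], TCP at [184.571, -544.574, 231.282] pointing down, gripper open.
Joint ranges: [-2.73, 2.73], [-0.86, 2.22], [0.23, 2.46], [-1.11, 4.25], [0.08, 2.63], [-2.82, 2.82]. Speed limits (rad/s): [2.79, 2.79, 3.14, 3.14, 3.14, 3.14].

## Interface

Orientations are given as a unit quaternion [w, x, y, z].
In Python, from station import * gives the robot as it stands.
- The arm moves only by the tool play_rows, never from a script. Its argument "targets" is a list that holds one entry, the list of rows, each a list of 7 numbers: the finger opening in cm, from 0 to 8.54, then the shift along the tool's x, y, z in cm, then the turn, a rotation vector about the tool's x, y, z in degrees. A call has exactly 5 rows; each row shifts and turns the commanded pose from where the row before left it, along the tool's axes as they then stand; what a row does not reach is not made up. A row lasts 1/8 s, in which the tool goes at most 62.5 mm and 10.7 degrees, less where a joint would pass 70% of its speed; a pose out of reach is approached as far as the arm can. A call is refused whole if a number of a shift passes 6.25 or a number of a turn 10.7, either way. A call with a gripper value outside its range is refused whole. The fingers move at their own pace and stop on an object; "grip_force" is the grip in N (left out, the last holds). Time passes only in rows, so rows that do not move let the fingers close, or fill a call up. It gives the time, the measured TCP pose, the force and the opening at its end, in the units of the state.
- observe(): the state, without advancing time (a new reading comes with each control period).
- read_camera(name): name is "scene" or "top" or "wrist"; returns a dict with "frame" (384x512x3 uint8, red, green, blue), "fx", "fy", "cx", "cy" (pixels), "extrinsics" (4x4, takes a point from world to camera coordinates). Camera axes: x right, y up, looking along -z (the intrinsics and any distortion apply to the point x, -y, -z); pixel columns grow to the right and rows downward; lengths in mm; the calibration is good to about 2 mm. A picture is of the moment at which its call begins. There is no depth.
- hand_in(): hands the job in, once; it reports no verdict.
Trained networks look in a picture, given as the dict that the camera call returned (one of the last four; its "shot" number tells which), for a name from the list of things; names that differ only in an ending like _2 or _b are one class to them, and where a whole thing is asked for, a point or a joint stands for the part that bears it (a point fixed in the world has none). Each returns a list of dicts, best first, with "score" (0 to 1); they miss things now and then, are a little off and sometimes report something else, mostly with a low value. They report only what shows in the picture. A call takes as long as a camera call. They do not tell look-alikes from the thing itself.
- look_for(picture, target): "bbox" ([left, top, right, bottom] in pixels, round what is visible of it).
- regions_of(picture, target): "mask" (384x512 bool, what is visible of it) and "bbox" ([left, top, right, bottom] in pixels, round what is visible of it).
The state is a dict: "time_s": time; "joints": joint angles; "joint_vel": joint speeds; "tau": joint torques, N m; "ee_pos": TCP position; "eef_rot": TCP orientation; "ft_force": force on the tool from outside, world axes, zero at the start; "wrist_torque": the same for the moment, N m; "grip_width": finger opening in mm.
Only numpy, scipy, OpenCV 4.12 (cv2) and the standard library are available. Lean on these libraries where they do the work, as an engineer would, in place of code of your own. Each camera call takes 0.05 s, during which the arm holds its last target. There are 200 camera calls.

## Task

Put the model-railway stock away: tip every upright cardboard box over onto its side inside the bay by pushing near its top (do not lift the boxes out), so that all lie flat on the floor of the bay. Then slide the grey cover over the bay until its two bolt heads are in the cam locks, and with the screwdriver (not the fingers) turn both cams clockwise to their stops so that they draw the cover fully home. Put the screwdriver back upright in its stand, and leave the mug, the glue bottle and the locomotive alone.

Things in the scene. Friction and masses are not known exactly. Their poses are not given: they have to be found in the camera images.
- case: Fixed plywood case. Origin: on the bench under the centre of the box bay; axes along its sides, turned up to 0.12 rad. Box bay inside 270 (x) by 250 mm (y), floor 6 mm above the bench, walls 10 mm thick, 78 mm high. A track bay adjoins on -y, out to y -395 mm, hidden by the open cover. Outside the +y wall two grey lock housings, 66 x 60 mm, 96 mm high, centred at x -80 and +80, y +165 mm.
- cover (a joint): Grey cover, 286 x 260 x 8 mm, on the case rim (top 86 mm above the bench), slides along case +y. Value in m: 0 = open, leading edge at case y -148 mm; 0.283 = fully home. Two bolts jut 28 mm from its leading edge. From 0.2785 on a rubber buffer (2.5 N/mm) springs it back to about 0.279, the bolt heads then inside the cams; turning a cam draws it home. Friction 1.5 N; stays where left.
- cover_rib (a point): Top centre of the dark wooden rib on the cover: rib 100 mm along case x, 14 mm thick along case y, standing 35 mm above the cover's top face (top 121 mm above the bench), 35 mm behind the leading edge; it moves with the cover. Pinch it or push its -y face.
- cam_near (a joint): Steel cam disc of the lock nearer the robot (case x -80 mm), 47 mm across, lying flat in its housing, turning about the vertical. Value in rad: 0 = open (ready to take the bolt head), grows clockwise seen from above, stops at 1.42 = locked. Starts anywhere from 0 to 0.2; stays where it is left (friction about 0.06 N m).
- cam_far (a joint): Steel cam disc of the lock farther from the robot (case x +80 mm), 47 mm across, lying flat in its housing, turning about the vertical. Value in rad: 0 = open (ready to take the bolt head), grows clockwise seen from above, stops at 1.42 = locked. Starts anywhere from 0 to 0.2; stays where it is left (friction about 0.06 N m).
- slot_near (a point): Centre of the screwdriver slot in cam_near, at the disc's top face, 100 mm above the bench. The slot runs along this frame's y axis (along case y when the cam is at 0) and turns with the disc: 22 mm long, 7 mm wide, 10 mm deep.
- slot_far (a point): Centre of the screwdriver slot in cam_far, at the disc's top face, 100 mm above the bench. The slot runs along this frame's y axis (along case y when the cam is at 0) and turns with the disc: 22 mm long, 7 mm wide, 10 mm deep.
- driver: Screwdriver, 146 mm long, 120 g, standing upright in its stand, handle up. Origin at the blade's tip, z up along the shaft. Flat blade 16 mm wide (along its x) and 3.5 mm thick (along its y), 20 mm long, then a shaft 10 mm across to 60 mm; a round collar 34 mm across from 60 to 66 mm; black flat-sided handle from 66 to 146 mm, 32 mm along x by 22 mm along y: grip it across the 22 mm.
- driver_grip (a point): Centre of the screwdriver's handle, 106 mm above the blade's tip.
- stand: Fixed wooden stand, 70 x 70 mm, 70 mm high, with a 22 mm square hole right through its middle. The screwdriver hangs in it by its collar, the tip 10 mm above the bench. Origin: centre of its underside.
- stand_hole (a point): Centre of the stand's hole at its top face, 70 mm above the bench.
- box_a: Cardboard stock box, 50 mm (its x) by 42 mm (its y) by 140 mm tall (its z), about 0.15 to 0.3 kg, plain with a paper label on the +y face; it starts upright on the floor of the box bay near the +y wall, in one of four places side by side along case x. Origin: centre of its underside. May be absent.
- box_a_mid (a point): Centre of box_a: its balance point, at half height.
- box_b: Cardboard stock box, 46 mm (its x) by 46 mm (its y) by 145 mm tall (its z), about 0.15 to 0.3 kg, plain with a paper label on the +y face; it starts upright on the floor of the box bay near the +y wall, in one of four places side by side along case x. Origin: centre of its underside. May be absent.
- box_b_mid (a point): Centre of box_b: its balance point, at half height.
- box_c: Cardboard stock box, 50 mm (its x) by 40 mm (its y) by 132 mm tall (its z), about 0.15 to 0.3 kg, plain with a paper label on the +y face; it starts upright on the floor of the box bay near the +y wall, in one of four places side by side along case x. Origin: centre of its underside. May be absent.
- box_c_mid (a point): Centre of box_c: its balance point, at half height.
- box_d: Cardboard stock box, 46 mm (its x) by 44 mm (its y) by 136 mm tall (its z), about 0.15 to 0.3 kg, plain with a paper label on the +y face; it starts upright on the floor of the box bay near the +y wall, in one of four places side by side along case x. Origin: centre of its underside. May be absent.
- box_d_mid (a point): Centre of box_d: its balance point, at half height.
- mug: White mug with a handle, 80 mm across and 90 mm high, standing on the bench as a bystander. Origin: centre of its underside.
- glue: White glue bottle, 44 mm across and 110 mm high, standing on the bench as a bystander. Origin: centre of its underside.
- loco: Grey model locomotive, 34 mm wide, 160 mm long, 50 mm high, standing on the bench as a bystander. Origin: centre of its underside.
Not all that is in view belongs to the job. What is shaped like the driver but orange or red is not meant.

How it is judged (in metres and radians):
On the way, in this order (a step that is already met when the one before it is completed fails the run):
1. every box lies on its side on the floor of the bay (angle between box_a's own z axis and vertical between 1.45 and 1.69 rad and angle between box_b's own z axis and vertical between 1.45 and 1.69 rad and angle between box_c's own z axis and vertical between 1.45 and 1.69 rad and angle between box_d's own z axis and vertical between 1.45 and 1.69 rad and height (world z) of each of box_a_mid, box_b_mid, box_c_mid, box_d_mid below 0.045 m and linear speed of each of box_a, box_b, box_c, box_d below 0.03 m/s and x of box_a_mid in the frame of case between -0.135 and 0.135 m and y of box_a_mid in the frame of case between -0.125 and 0.125 m and x of box_b_mid in the frame of case between -0.135 and 0.135 m and y of box_b_mid in the frame of case between -0.125 and 0.125 m and x of box_c_mid in the frame of case between -0.135 and 0.135 m and y of box_c_mid in the frame of case between -0.125 and 0.125 m and x of box_d_mid in the frame of case between -0.135 and 0.135 m and y of box_d_mid in the frame of case between -0.125 and 0.125 m), for 0.3 s.
2. the cover is pushed shut, its bolt heads in the cam locks (value of joint cover above 0.2755 m), for 0.2 s.
3. both cams are turned home, the screwdriver still in a slot, and the cover is drawn home (value of joint each of cam_near, cam_far above 1.25 rad and value of joint cover above 0.2805 m and (distance between driver and slot_near below 0.016 m or distance between driver and slot_far below 0.016 m)), for 0.1 s.
At the end, for the whole second after the job is handed in: All boxes lie flat (within 0.12 rad of level, centre under 45 mm above the bench), at rest in the box bay; cover at 0.2805 m or more, cams at 1.25 rad or more; screwdriver at rest in the stand hole, upright within 0.3 rad, tip within 25 mm of the bench (all of step 1 and value of joint each of cam_near, cam_far above 1.25 rad and value of joint cover above 0.2805 m and horizontal distance between driver and stand_hole below 0.02 m and height (world z) of driver below 0.025 m and angle between driver's own z axis and vertical below 0.3 rad and linear speed of driver below 0.03 m/s); the robot touches nothing.
It fails at once if a box is lifted (its centre more than 150 mm above the bench) (height (world z) of any of box_a_mid, box_b_mid, box_c_mid, box_d_mid above 0.15 m).
It fails at once if the fingers press on a cam instead of the screwdriver (contact force between the fingers and cam_near above 5 N or contact force between the fingers and cam_far above 5 N).
It fails at once if the mug, glue bottle or locomotive is moved more than 30 mm or tipped (distance of any of mug, glue, loco from where it was at the start of the episode above 0.03 m or angle between any of mug, glue, loco's own z axis and vertical above 0.5 rad).
Of box_a, box_b, box_c, box_d only 2 to 4 are there at a start; the rules pass over those that are not, and their reading is None.
At some moment in a run one of box_a, box_b, box_c, box_d may be knocked a few centimetres aside while the robot is not near it.
It also fails if it takes over 208 s, if anything falls off the work surface, if the arm or the gripper's body presses on something with over 40 N, if the wrist force passes 120 N, or if a joint passes its speed limit or range.

## Working session

There is one attempt and no reset: what is moved stays moved. The work goes in short steps, Python scripts to look and compute and a tool call to move; the robot and the scene stay as the last step left them, time stands still between calls to the robot, and variables do not carry over. Pictures are saved under pics/ and viewed, about 12 in all and at most 16, crops included, and the job is handed in when it is done.

Besides the shell and the picture viewer there is one more tool, called after ">>>" as name(argument=value, ...), one argument or row to a line, values as JSON. play_rows: Moves the arm, as the interface text tells. Its arguments: {"type":"object","properties":{"targets":{"type":"array"},"grip_force":{"type":"number"}},"required":["targets"]}

```bash
mkdir -p pics; cat > h.py <<'E'
from station import *
import numpy as np, cv2
from scipy.spatial.transform import Rotation as R
def proj(p,P):
    P=np.atleast_2d(P); E=np.array(p["extrinsics"]); c=P@E[:3,:3].T+E[:3,3]
    return np.c_[p["cx"]+p["fx"]*c[:,0]/-c[:,2], p["cy"]-p["fy"]*c[:,1]/-c[:,2]]
def back(p,uv,z):
    E=np.array(p["extrinsics"]); uv=np.atleast_2d(uv)
    d=np.c_[(uv[:,0]-p["cx"])/p["fx"],-(uv[:,1]-p["cy"])/p["fy"],-np.ones(len(uv))]@E[:3,:3]
    o=-E[:3,:3].T@E[:3,3]; t=(z-o[2])/d[:,2]
    return o+d*t[:,None]
def save(p,n,box=None,s=1):
    f=p["frame"][:,:,::-1].copy()
    if box: f=f[box[1]:box[3],box[0]:box[2]]
    if s!=1: f=cv2.resize(f,None,fx=s,fy=s,interpolation=cv2.INTER_CUBIC)
    cv2.imwrite("pics/"+n,f)
def tool():
    o=observe(); q=o["eef_rot"]; return np.array(o["ee_pos"]),R.from_quat([q[1],q[2],q[3],q[0]])
E
python3 - <<'E'
from h import *
np.set_printoptions(precision=1,suppress=True)
t=read_camera("top");s=read_camera("scene")
both=np.hstack([t["frame"],s["frame"]])
save(t,"top.png",s=1.5);save(s,"scene.png",s=1.5)
print(observe())
for n,p in(("top",t),("scene",s)):
    print(n,p["fx"],p["cx"],p["cy"],{k:v for k,v in p.items() if k not in("frame","extrinsics")}.keys())
    E=np.array(p["extrinsics"]);print(-E[:3,:3].T@E[:3,3])
    for k in["case","cover","cover_rib","cam_near","cam_far","driver","stand","box_a","box_b","box_c","box_d","mug","glue","loco"]:
        print(k,[(np.round(d["bbox"]).astype(int).tolist(),round(d["score"],2)) for d in look_for(p,k)[:4]])
E
```

```text
{'time_s': 0.1, 'joints': array([-1.4,  0.2,  1.5, -0. ,  1.4, -0.2]), 'joint_vel': array([ 0., -0., -0., -0.,  0.,  0.]), 'tau': array([ -0. , -38.4, -29.3,  -0. ,   0. ,  -0. ]), 'ee_pos': array([ 184.4, -543.9,  230.2]), 'eef_rot': array([-0. ,  0.8, -0.6, -0. ]), 'ft_force': array([ 0.6, -0.9, -0.4]), 'wrist_torque': array([ 0., -0.,  0.]), 'grip_width': 85.49345773601134}
top 374.5876074997733 256.93379243784346 196.04864028312704 dict_keys(['fx', 'fy', 'cx', 'cy', 'shot'])
[456.  163.8 986.2]
case [([239, 145, 489, 282], 0.93)]
cover [([370, 155, 488, 275], 0.69)]
cover_rib [([371, 153, 492, 274], 0.94)]
cam_near [([244, 230, 265, 252], 0.64)]
cam_far [([244, 163, 266, 184], 0.8), ([155, 220, 177, 235], 0.54)]
driver [([115, 210, 141, 229], 0.77), ([142, 270, 165, 288], 0.71), ([156, 221, 177, 236], 0.51)]
stand [([155, 215, 192, 245], 0.79)]
box_a [([277, 151, 300, 183], 0.8), ([275, 179, 300, 202], 0.68)]
box_b [([277, 151, 300, 183], 0.8), ([275, 179, 300, 202], 0.68)]
box_c [([277, 151, 300, 183], 0.8), ([275, 179, 300, 202], 0.68)]
box_d [([277, 151, 300, 183], 0.8), ([275
[... 525 characters left out ...]
.76), ([42, 150, 290, 349], 0.59), ([292, 115, 303, 144], 0.27)]
cam_far [([282, 132, 314, 167], 0.73), ([265, 187, 281, 208], 0.7)]
driver [([322, 111, 336, 146], 0.88), ([264, 190, 282, 208], 0.73), ([273, 96, 286, 133], 0.58)]
stand [([284, 134, 317, 166], 0.95)]
box_a [([228, 178, 247, 229], 0.72), ([240, 196, 263, 239], 0.69)]
box_b [([228, 178, 247, 229], 0.72), ([240, 196, 263, 239], 0.69)]
box_c [([228, 178, 247, 229], 0.72), ([240, 196, 263, 239], 0.69)]
box_d [([228, 178, 247, 229], 0.72), ([240, 196, 263, 239], 0.69)]
mug [([302, 163, 344, 204], 0.6)]
glue [([342, 134, 360, 165], 0.62)]
loco [([264, 190, 281, 207], 0.72), ([231, 153, 244, 169], 0.64), ([244, 253, 300, 296], 0.59)]
```

View pics/top.png

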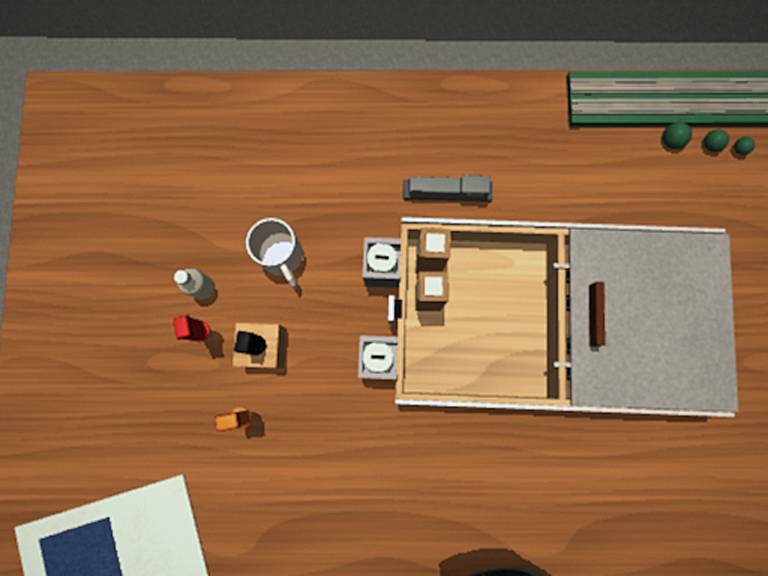

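View pics/scene.png

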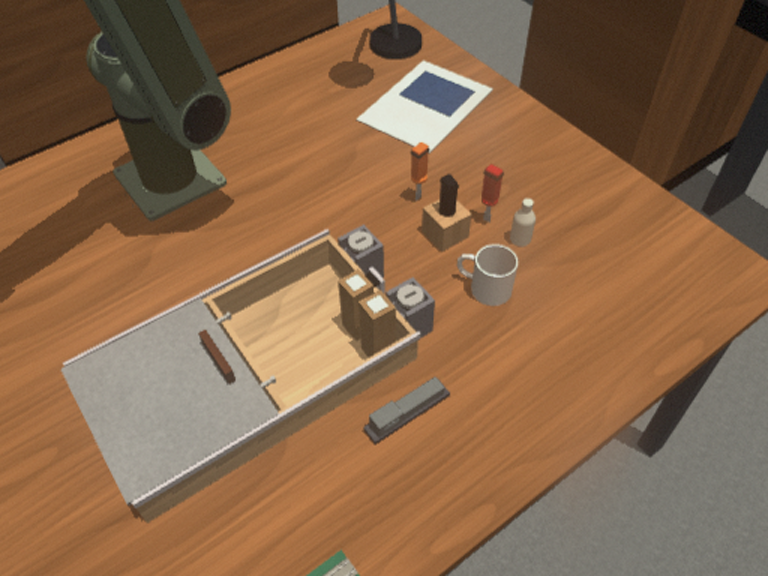

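```bash
python3 - <<'E'
from h import *
np.set_printoptions(precision=1,suppress=True)
t=read_camera("top");s=read_camera("scene")
def ctr(m): 
    c=max(cv2.findContours(m.astype(np.uint8),0,1)[0],key=cv2.contourArea); return np.array(cv2.fitEllipse(cv2.convexHull(c))[0])
res={}
for nm,p,boxes in(("top",t,{"near":(240,226,268,254),"far":(240,158,270,188)}),("scene",s,{"near":(228,148,254,174),"far":(260,184,286,212)})):
    g=cv2.cvtColor(p["frame"],cv2.COLOR_RGB2GRAY).astype(int); sat=np.ptp(p["frame"].astype(int),axis=2)
    for k,b in boxes.items():
        m=np.zeros(g.shape,bool); r=g[b[1]:b[3],b[0]:b[2]]
        m[b[1]:b[3],b[0]:b[2]]=(r>130)
        c=ctr(m); W=back(p,c,100)[0]; res[nm,k]=W; print(nm,k,c,m.sum(),W)
for nm in("top","scene"):
    n,f=res[nm,"near"],res[nm,"far"]; d=f-n; print(nm,np.linalg.norm(d),"yaw",np.arctan2(d[1],d[0]))
n=(res["top","near"]+res["scene","near"])/2;f=(res["top","far"]+res["scene","far"])/2
d=f-n;yaw=np.arctan2(d[1],d[0]);ex=np.array([np.cos(yaw),np.sin(yaw)]);ey=np.array([-ex[1],ex[0]])
o=(n+f)[:2]/2-165*ey; print("case",o,yaw)
C=lambda x,y,z:np.r_[o+x*ex+y*ey,z]
im=t["frame"][:,:,::-1].copy()
im=cv2.resize(im,None,fx=3,fy=3,interpolation=cv2.INTER_CUBIC)
for P in[C(-135,-125,78),C(135,-125,78),C(135,125,78),C(-135,125,78),C(0,-183,121),C(-50,-183,121),C(50,-183,121),C(-80,165,100),C(80,165,100)]:
    u=proj(t,P)[0]*3; cv2.circle(im,tuple(np.round(u).astype(int)),3,(0,0,255),-1)
cv2.imwrite("pics/ov.png",cv2.resize(im[400:880,300:1300],None,fx=.8,fy=.8))
# boxes labels tops in case frame at z ~140
g=t["frame"].astype(int)
for b in [(272,150,302,176),(272,178,302,204)]:
    r=g[b[1]:b[3],b[0]:b[2]]; m=r.min(2)>170; ys,xs=np.nonzero(m); c=np.array([xs.mean()+b[0],ys.mean()+b[1]]); W=back(t,c,144)[0]
    print("box",c,W,(W[:2]-o)@ex,(W[:2]-o)@ey)
# handle tops
for nm,p in(("top",t),("scene",s)):
    for tg in("driver","stand"):
        for d in regions_of(p,tg)[:3]:
            m=d["mask"];col=p["frame"][m].mean(0);
            cc=np.argwhere(m)[:,::-1].mean(0); print(nm,tg,d["score"],cc,col,back(p,cc,156)[0])
# black handle in top
r=t["frame"].astype(int).max(2); m=np.zeros(r.shape,np.uint8); m[215:245,150:192]=r[215:245,150:192]<40
print("black",cv2.minAreaRect(np.argwhere(m)[:,::-1].astype(np.float32)))
cv2.imwrite("pics/st.png",cv2.resize(np.hstack([t["frame"][195:265,100:210,::-1],s["frame"][90:160,260:370,::-1]]),None,fx=3.6,fy=3.6,interpolation=cv2.INTER_CUBIC))
E
```

```text
top near [259.6 239.2] 662 [483.4 161.7 100. ]
top far [255.7 172. ] 665 [644.8 171.1 100. ]
scene near [238.8 159. ] 230 [483.  180.3 100. ]
scene far [271.9 194.7] 275 [641.  175.2 100. ]
top 161.67102162013643 yaw 0.057943309697572505
scene 158.05495248375797 yaw -0.03180089742003749
case [565.3   7.1] 0.013579046039093783
box [289.7 161.4] [660.3  92.5 144. ] 96.18118448984453 84.15339234150706
box [288.5 190.5] [592.5  96.  144. ] 28.3670204136807 88.52238154381757
top driver 0.83 [127.4 219.4] [120.9  27.5  25.1] [525.3 455.9 156. ]
top driver 0.69 [155.2 279.8] [158.3  88.5  36.7] [393.9 388.5 156. ]
top driver 0.6 [165.6 229.1] [30.7 26.4 23.4] [503.8 370.  156. ]
top stand 0.68 [175.3 231. ] [172.9 133.8  88.2] [499.7 348.4 156. ]
scene driver 0.84 [326.9 125.6] [124.   67.4  50.8] [575.3 425.7 156. ]
scene driver 0.75 [279.2 110.7] [136.4  84.   52.8] [443.7 357.7 156. ]
scene driver 0.64 [298.3 130.3] [66.6 49.5 37.4] [539.9 349.3 156. ]
scene stand 0.58 [296.3 150. ] [135.8 103.5  72. ] [594.5 295.9 156. ]
black ((171.80902099609375, 229.6313018798828), (29.3527889251709, 13.620277404785156), 10.491477012634277)
```

View pics/ov.png

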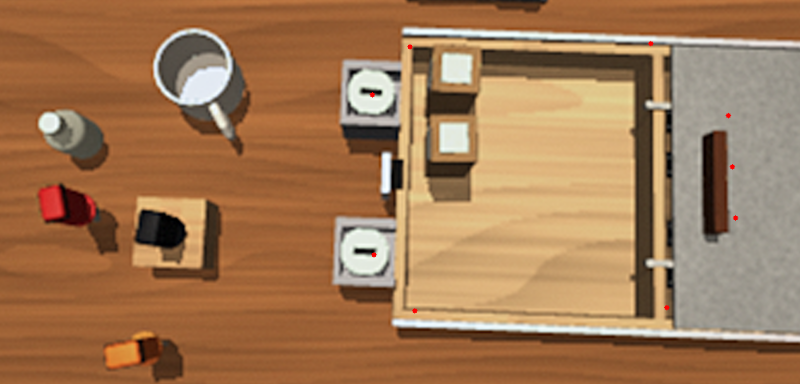

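View pics/st.png

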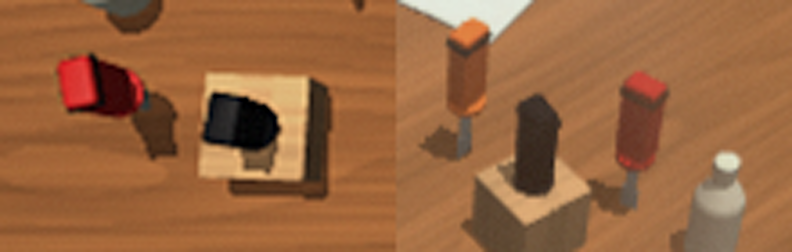

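```bash
cat >> h.py <<'E'
np.set_printoptions(precision=2,suppress=True)
def plan(P,jaw=None):
    "print shift (cm, tool axes now) to world P mm and turn about tool z (deg) that brings the jaw axis to world angle jaw (mod pi)"
    p,r=tool(); d=r.inv().apply(np.array(P)-p)/10; x=r.apply([1,0,0]); z=r.apply([0,0,1])
    y=np.arctan2(x[1],x[0]); print("tcp",p,"jaw",y,"z",z,"shift cm",d, end=" ")
    if jaw is not None:
        a=(jaw-y+np.pi/2)%np.pi-np.pi/2; print("turn z deg",-np.degrees(a),"j6",observe()["joints"][5],end="")
    print()
E
python3 - <<'E'
from h import *
t=read_camera("top");s=read_camera("scene")
pts={}
for nm,p,c0,rad in(("top",t,{"near":(252.2,238),"far":(254.6,171.8)},13),("scene",s,{"near":(240,160.7),"far":(273,197)},13)):
    g=cv2.cvtColor(p["frame"],cv2.COLOR_RGB2GRAY)
    for k,c in c0.items():
        x0,y0=int(c[0])-rad,int(c[1])-rad; r=g[y0:y0+2*rad+1,x0:x0+2*rad+1]
        n,l,st,ce=cv2.connectedComponentsWithStats((r>(185 if nm=="top" else 150)).astype(np.uint8)); i=1+np.argmax(st[1:,4])
        cn=max(cv2.findContours((l==i).astype(np.uint8),0,1)[0],key=len); e=cv2.fitEllipse(cv2.convexHull(cn)); cc=np.array(e[0])+[x0,y0]
        pts[nm,k]=back(p,cc,100)[0]; print(nm,k,cc,e[1],st[i,4],pts[nm,k])
n,f=pts["top","near"],pts["top","far"]; d=f-n; yaw=np.arctan2(d[1],d[0]); print(np.linalg.norm(d),yaw)
ex=np.array([np.cos(yaw),np.sin(yaw)]);ey=np.array([-ex[1],ex[0]]); o=(n+f)[:2]/2-165*ey; print("case",o)
for u in[(289.7,161.4),(288.5,190.5)]:
    W=back(t,u,144)[0][:2]-o; print("box",W@ex,W@ey)
print("stand",back(t,(170.8,230.3),70),"handle top",back(t,(161.7,228.3),156))
im=cv2.resize(t["frame"][:,:,::-1],None,fx=3,fy=3,interpolation=cv2.INTER_CUBIC)
C=lambda x,y,z:np.r_[o+x*ex+y*ey,z]
for P in[C(-135,-125,78),C(135,-125,78),C(135,125,78),C(-135,125,78),C(0,-183,121),C(-50,-183,121),C(50,-183,121),C(-80,165,100),C(80,165,100)]:
    cv2.circle(im,tuple(np.round(proj(t,P)[0]*3+1).astype(int)),3,(0,0,255),-1)
cv2.imwrite("pics/ov2.png",cv2.resize(im[400:880,600:1300],None,fx=.8,fy=.8))
np.savez("case.npz",o=o,yaw=yaw)
P=C(62,140,200); print(P); plan(P,yaw)
E
```

```text
top near [253.32 236.76] (19.227094650268555, 25.310514450073242) 288 [489.21 176.54 100.  ]
top far [254.2  171.04] (18.316354751586914, 19.420080184936523) 260 [647.1 174.8 100. ]
scene near [239.79 159.75] (11.791144371032715, 15.802238464355469) 135 [486.9  180.91 100.  ]
scene far [273.09 195.91] (14.12651252746582, 16.89306640625) 168 [646.27 175.13 100.  ]
157.89899247035174 -0.010978182186138096
case [566.34  10.68]
box 93.00881957590597 82.89250534930595
box 25.09960228121054 85.67456192177676
stand [[505.86 378.54  70.  ]] handle top [[505.58 378.71 156.  ]]
[629.87 149.99 200.  ]
tcp [ 184.57 -544.58  231.29] jaw -1.2439713850982834 z [-0. -0. -1.] shift cm [-51.48 -64.47   3.13] turn z deg -70.64530669518345 j6 -0.15051346509804292
```

View pics/ov2.png

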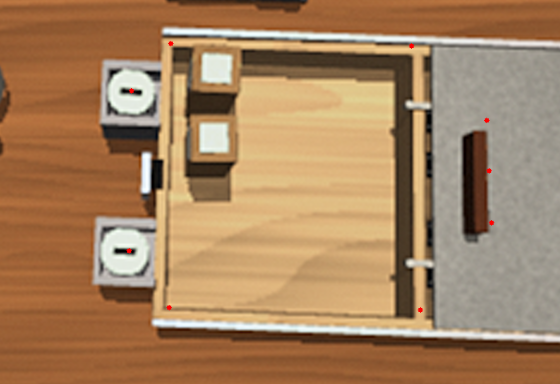

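>>> play_rows(
  targets=[
    [[5.3, -3.36, -4.26, 0, 0, 0, 0], [5.3, -3.36, -4.26, 0, 0, 0, 0], [5.3, -3.36, -4.26, 0, 0, 0, 0], [5.3, -3.36, -4.26, 0, 0, 0, 0], [5.3, -3.36, -4.26, 0, 0, 0, 0]],
  ],
)

```text
time_s: 2.52
ee_pos: [333.2, -315.7, 231.5]
eef_rot: [0.0, 0.813, -0.583, 0.0]
ft_force: [-0.2, -0.9, 0.6]
grip_width: 52.9
```

>>> play_rows(
  targets=[
    [[5.3, -3.36, -4.26, 0, 0, 0, 0], [5.3, -3.36, -4.26, 0, 0, 0, 0], [5.3, -3.36, -4.26, 0, 0, 0, 0], [5.3, -3.36, -4.26, 0, 0, 0, 0], [5.3, -3.36, -4.26, 0, 0, 0, 0]],
  ],
)

```text
time_s: 3.15
ee_pos: [481.1, -88.0, 231.6]
eef_rot: [-0.0, 0.813, -0.583, 0.001]
ft_force: [0.2, -0.6, 0.2]
grip_width: 53.0
```

>>> play_rows(
  targets=[
    [[5.3, -3.36, -4.26, 0, 0, 0, 0], [5.3, -3.36, -4.26, 0, 0, 0, 0], [5.3, -3.36, -4.26, 0, 0, 0, 0], [5.3, -3.36, -4.26, 0, 0, 0, 0], [5.3, -3.36, -4.26, 0, 0, 0, 0]],
  ],
)

```text
time_s: 3.78
ee_pos: [628.8, 139.5, 231.3]
eef_rot: [-0.0, 0.813, -0.583, 0.0]
ft_force: [0.2, -0.8, 1.1]
grip_width: 53.0
```

>>> play_rows(
  targets=[
    [[5.3, 0, 0, 0, 0, 0, -9.9], [5.3, 0, 0, 0, 0, 0, -9.9], [5.3, 0, 0, 0, 0, 0, -9.9], [5.3, 0, 0, 0, 0, 0, -9.9], [5.3, 0, 0, 0, 0, 0, -9.9]],
  ],
)

```text
time_s: 4.4
ee_pos: [628.0, 137.9, 231.2]
eef_rot: [0.0, 0.983, -0.186, -0.0]
ft_force: [-0.2, -0.1, -0.4]
grip_width: 53.0
```

>>> play_rows(
  targets=[
    [[5.3, 0, 0, 0, 0, 0, -9.9], [5.3, 0, 0, 0, 0, 0, -9.9], [5.3, 0, 0, 0, 0, 0, 0], [5.3, 0, 0, 0, 0, 0, 0], [5.3, 0, 0, 0, 0, 0, 0]],
  ],
)

```text
time_s: 5.03
ee_pos: [628.0, 137.9, 231.3]
eef_rot: [-0.0, 1.0, -0.018, -0.0]
ft_force: [-0.7, -0.4, 0.1]
grip_width: 53.2
```

```bash
python3 - <<'E'
from h import *
plan([627.7,138,126],-0.035)
w=read_camera("wrist"); t=read_camera("top")
im=np.vstack([np.hstack([w["frame"],t["frame"]])])[:,:,::-1]
cv2.imwrite("pics/w1.png",cv2.resize(im,(800,300),interpolation=cv2.INTER_AREA))
for a,b in[((402,219),(726,230)),((396,402),(735,413))]:
    q=back(t,np.array([a,b])/1.5,90); d=q[0]-q[1]; print("rail",q,np.arctan2(-d[0],d[1]))
E
```

```text
tcp [627.97 137.86 231.28] jaw -0.035793529343917614 z [-0.  0. -1.] shift cm [-0.03 -0.01 10.53] turn z deg -0.04546588232626549 j6 0.1174168502198276
rail [[ 712.27  141.01   90.  ]
 [ 693.53 -388.51   90.  ]] -0.03538377642368552
rail [[ 416.51  151.4    90.  ]
 [ 400.26 -377.05   90.  ]] -0.03072949895484081
```

View pics/w1.png

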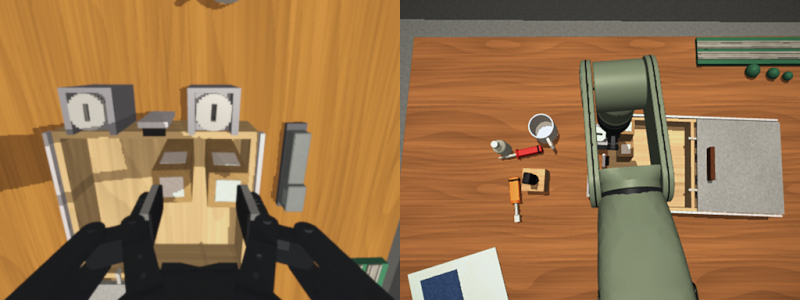

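>>> play_rows(
  targets=[
    [[5.3, 0, 0, 3.5, 0, 0, 0], [5.3, 0, 0, 3.5, 0, 0, 0], [5.3, 0, 0, 3.3, 0, 0, 0], [5.3, 0, 0, 0, 0, 0, 0], [5.3, 0, 0.8, 0, 0, 0, 0]],
  ],
)

```text
time_s: 5.75
ee_pos: [628.6, 130.1, 129.7]
eef_rot: [-0.0, 1.0, -0.017, 0.001]
ft_force: [-0.0, -0.7, -0.6]
grip_width: 53.0
```

>>> play_rows(
  targets=[
    [[5.3, 0, 1, 0, 0, 0, 0], [5.3, 0, 1, 0, 0, 0, 0], [5.3, 0, 1, 0, 0, 0, 0], [5.3, 0, 1, 0, 0, 0, 0], [5.3, 0, 1, 0, 0, 0, 0]],
  ],
)

```text
time_s: 6.38
ee_pos: [625.8, 79.0, 128.2]
eef_rot: [0.0, 1.0, -0.017, -0.0]
ft_force: [-0.2, 0.2, -0.4]
grip_width: 52.8
```

>>> play_rows(
  targets=[
    [[5.3, 0, 1, 0, 0, 0, 0], [5.3, 0, 1, 0, 0, 0, 0], [5.3, 0, 1, 0, 0, 0, 0], [5.3, 0, 0, 0, 0, 0, 0], [5.3, 0, 0, 0, 0, 0, 0]],
  ],
)

```text
time_s: 7.0
ee_pos: [624.9, 50.1, 128.3]
eef_rot: [-0.0, 1.0, -0.017, 0.0]
ft_force: [-0.3, -0.0, -0.3]
grip_width: 52.9
```

>>> play_rows(
  targets=[
    [[5.3, 0, 0, -4, 0, 0, 0], [5.3, 0, 0, -6, 0, 0, 0], [5.3, 0, 0, 0, 0, 0, 0], [5.3, 0, 0, 0, 0, 0, 0], [5.3, 0, 0, 0, 0, 0, 0]],
  ],
)

```text
time_s: 7.62
ee_pos: [623.7, 50.2, 226.2]
eef_rot: [-0.0, 1.0, -0.017, -0.002]
ft_force: [-0.0, -0.5, -0.6]
grip_width: 53.0
```

```bash
python3 - <<'E'
from h import *
plan([627.7,138,126],-0.035)
w=read_camera("wrist"); t=read_camera("scene")
im=np.vstack([np.hstack([w["frame"],t["frame"]])])[:,:,::-1]
cv2.imwrite("pics/w2.png",cv2.resize(im,(800,300),interpolation=cv2.INTER_AREA))
E
```

```text
tcp [623.66  50.25 226.19] jaw -0.03414409921270003 z [-0.  0. -1.] shift cm [ 0.14 -8.78 10.02] turn z deg 0.04903950279420936 j6 -0.023708321672216242
```

View pics/w2.png

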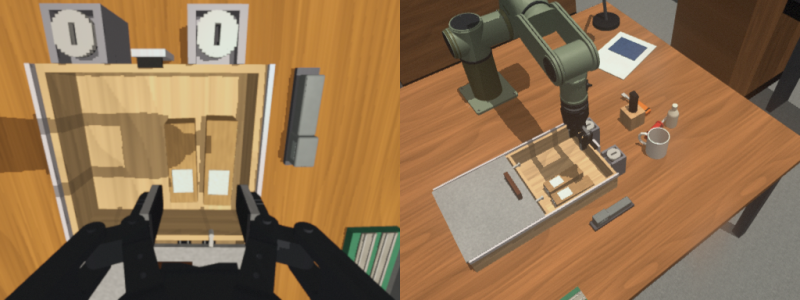

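```bash
python3 - <<'E'
from h import *
t=read_camera("top")
print(back(t,[(398.3,208.3)],121))
print([ (back(t,[((b[0]+b[2])/2,(b[1]+b[3])/2)],121),b) for b in [d["bbox"] for d in look_for(t,"cover_rib")[:2]]])
yaw=-.033;o=np.array([567,177])-165*np.array([.033,1]);np.savez("case.npz",o=o,yaw=yaw)
f=t["frame"].astype(int); m=(f[:,:,0]>f[:,:,2]+25)&(f.max(2)<125); r=m[180:240,385:415]; ys,xs=np.nonzero(r); print(len(xs),np.percentile(xs,[2,50,98])+385,np.percentile(ys,[2,50,98])+180)
ex=np.array([1,-.033]);ey=np.array([.033,1]); print(o)
plan(np.r_[o-216*ey,160],yaw)
E
```

```text
[[ 554.34 -159.85  121.  ]]
[(array([[ 539.48, -233.85,  121.  ]]), [369.5, 154.5, 491.9, 274.9])]Traceback (most recent call last):
  File "<stdin>", line 6, in <module>
    return _quantile_unchecked(
        a, q, axis, out, overwrite_input, method, keepdims, weights)
    return _ureduce(a,
                    func=_quantile_ureduce_func,
    ...<5 lines>...
                    overwrite_input=overwrite_input,
                    method=method)
    r = func(a, **kwargs)
    result = _quantile(arr,
                       quantiles=q,
    ...<2 lines>...
                       out=out,
                       weights=wgt)
    previous = arr[previous_indexes]
               ~~~^^^^^^^^^^^^^^^^^^
IndexError: index 0 is out of bounds for axis 0 with size 0
```

>>> play_rows(
  targets=[
    [[0, -1.22, 5.12, 0.6, 0, 0, 0], [0, -1.22, 5.12, 0.6, 0, 0, 0], [0, -1.22, 5.12, 0.6, 0, 0, 0], [0, -1.22, 5.12, 0.6, 0, 0, 0], [0, -1.22, 5.12, 0.6, 0, 0, 0]],
  ],
)

```text
time_s: 8.45
ee_pos: [554.4, -205.3, 197.7]
eef_rot: [-0.0, 1.0, -0.017, -0.0]
ft_force: [0.1, -0.2, 0.0]
grip_width: 0.3
```

>>> play_rows(
  targets=[
    [[0, 0, 0, 3.2, 0, 0, 0], [0, 0, 0, 3.2, 0, 0, 0], [0, 0, 0, 3.2, 0, 0, 0], [0, 0, 0, 0, 0, 0, 0], [0, 0, -1, 0, 0, 0, 0]],
  ],
)

```text
time_s: 9.07
ee_pos: [556.3, -194.3, 103.3]
eef_rot: [0.0, 1.0, -0.018, 0.001]
ft_force: [-0.4, -0.4, -0.2]
grip_width: 0.2
```

>>> play_rows(
  targets=[
    [[0, 0, -1, 0, 0, 0, 0], [0, 0, -1.5, 0, 0, 0, 0], [0, 0, -2, 0, 0, 0, 0], [0, 0, -2, 0, 0, 0, 0], [0, 0, -2, 0, 0, 0, 0]],
  ],
)

```text
time_s: 9.7
ee_pos: [558.7, -107.3, 102.6]
eef_rot: [0.0, 1.0, -0.017, 0.0]
ft_force: [-0.1, -2.7, 1.5]
grip_width: -0.0
```

>>> play_rows(
  targets=[
    [[0, 0, -2, 0, 0, 0, 0], [0, 0, -2, 0, 0, 0, 0], [0, 0, -2, 0, 0, 0, 0], [0, 0, -2, 0, 0, 0, 0], [0, 0, -2, 0, 0, 0, 0]],
  ],
)

```text
time_s: 10.32
ee_pos: [561.9, -7.6, 102.2]
eef_rot: [0.0, 1.0, -0.017, -0.0]
ft_force: [1.2, -2.3, -0.0]
grip_width: 0.5
```

>>> play_rows(
  targets=[
    [[0, 0, -1.5, 0, 0, 0, 0], [0, 0, -1.5, 0, 0, 0, 0], [0, 0, -1, 0, 0, 0, 0], [0, 0, -1, 0, 0, 0, 0], [0, 0, 0, 0, 0, 0, 0]],
  ],
)

```text
time_s: 10.95
ee_pos: [562.9, 42.1, 101.9]
eef_rot: [-0.001, 1.0, -0.017, -0.001]
ft_force: [0.5, 0.8, -0.3]
grip_width: 0.1
```

```bash
python3 - <<'E'
from h import *
yaw=-.033;ex=np.array([1,yaw]);ey=np.array([-yaw,1]);o=np.array([567,177])-165*ey;np.savez("case.npz",o=o,yaw=yaw)
p,_=tool();print("case xy",(p[:2]-o)@ex,(p[:2]-o)@ey,observe()["ft_force"])
plan(np.r_[o+78*ey,100],yaw)
w=read_camera("wrist"); t=read_camera("scene")
im=np.vstack([np.hstack([w["frame"],t["frame"]])])[:,:,::-1]
cv2.imwrite("pics/w3.png",cv2.resize(im,(800,300),interpolation=cv2.INTER_AREA))
E
```

```text
case xy 0.34785268036038053 30.193554544190228 [ 0.48  0.78 -0.31]
tcp [562.9   42.15 101.87] jaw -0.033745351752282285 z [-0.  0. -1.] shift cm [-0.04 -4.79  0.19] turn z deg -0.04270550965844969 j6 -0.04579214633833852
```

View pics/w3.png

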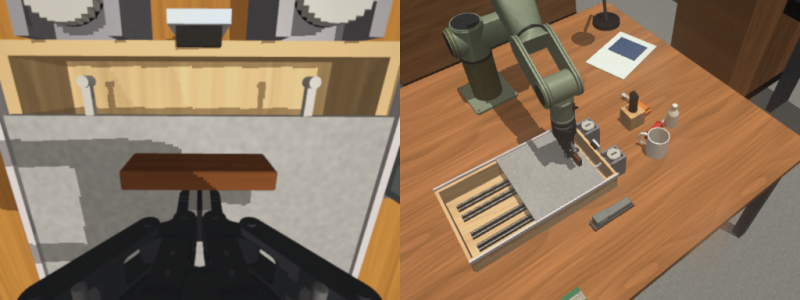

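>>> play_rows(
  targets=[
    [[0, 0, -1.2, 0, 0, 0, 0], [0, 0, -1.2, 0, 0, 0, 0], [0, 0, -1, 0, 0, 0, 0], [0, 0, -0.4, 0, 0, 0, 0], [0, 0, 0, 0, 0, 0, 0]],
  ],
)

```text
time_s: 11.68
ee_pos: [564.9, 79.9, 102.4]
eef_rot: [-0.0, 1.0, -0.017, 0.0]
ft_force: [-0.2, 0.8, -0.1]
grip_width: -0.4
```

>>> play_rows(
  targets=[
    [[0, 0, -0.2, 0, 0, 0, 0], [0, 0, -0.2, 0, 0, 0, 0], [0, 0, -0.2, 0, 0, 0, 0], [0, 0, 0, 0, 0, 0, 0], [0, 0, 0, 0, 0, 0, 0]],
  ],
)

```text
time_s: 12.3
ee_pos: [565.3, 85.1, 102.4]
eef_rot: [-0.0, 1.0, -0.017, 0.0]
ft_force: [-0.5, 0.6, -0.2]
grip_width: 0.0
```

```bash
python3 - <<'E'
from h import *
c=np.load("case.npz");yaw=float(c["yaw"]);o=c["o"];ex=np.array([1,yaw]);ey=np.array([-yaw,1])
p,_=tool();print("case xy",(p[:2]-o)@ex,(p[:2]-o)@ey,observe()["ft_force"])
E
```

```text
case xy 1.32064207581747 73.25282172329332 [-0.5   0.61 -0.17]
```

>>> play_rows(
  targets=[
    [[0, 0, -0.2, 0, 0, 0, 0], [0, 0, -0.2, 0, 0, 0, 0], [0, 0, 0, 0, 0, 0, 0], [0, 0, 0, 0, 0, 0, 0], [0, 0, 0, 0, 0, 0, 0]],
  ],
)

```text
time_s: 12.92
ee_pos: [564.9, 89.3, 102.1]
eef_rot: [-0.0, 1.0, -0.017, -0.0]
ft_force: [0.3, 0.4, 0.6]
grip_width: 0.0
```

>>> play_rows(
  targets=[
    [[0, 0, -0.2, 0, 0, 0, 0], [0, 0, -0.1, 0, 0, 0, 0], [0, 0, 0, 0, 0, 0, 0], [0, 0, 0, 0, 0, 0, 0], [0, 0, 0, 0, 0, 0, 0]],
  ],
)

```text
time_s: 13.55
ee_pos: [565.0, 91.5, 102.1]
eef_rot: [0.0, 1.0, -0.017, -0.0]
ft_force: [-1.8, -4.3, 0.2]
grip_width: -0.2
```

>>> play_rows(
  targets=[
    [[0, 0, -0.1, 0, 0, 0, 0], [0, 0, 0, 0, 0, 0, 0], [0, 0, 0, 0, 0, 0, 0], [0, 0, 1.5, 0, 0, 0, 0], [0, 0, 1.5, 0, 0, 0, 0]],
  ],
)

```text
time_s: 14.18
ee_pos: [564.6, 62.9, 102.5]
eef_rot: [-0.001, 1.0, -0.017, 0.0]
ft_force: [-1.2, 0.2, -0.2]
grip_width: 0.1
```

>>> play_rows(
  targets=[
    [[8.5, 0, 0, -4, 0, 0, 0], [8.5, 0, 0, -5, 0, 0, 0], [8.5, 0, 0, -5, 0, 0, 0], [8.5, 0, 0, -5, 0, 0, 0], [8.5, 0, -3, 0, 0, 0, 0]],
  ],
)

```text
time_s: 14.8
ee_pos: [568.9, 91.5, 299.1]
eef_rot: [-0.0, 1.0, -0.019, 0.006]
ft_force: [-0.1, -0.0, -0.6]
grip_width: 84.8
```

>>> play_rows(
  targets=[
    [[8.5, -1.4, -5.7, 0, 0, 0, 0], [8.5, -1.4, -5.7, 0, 0, 0, 0], [8.5, -1.4, -5.7, 0, 0, 0, 0], [8.5, -1.4, -5.7, 0, 0, 0, 0], [8.5, -1.4, -5.7, 0, 0, 0, 0]],
  ],
)

```text
time_s: 15.42
ee_pos: [505.1, 381.7, 292.6]
eef_rot: [-0.001, 1.0, -0.017, 0.0]
ft_force: [-0.0, 0.3, 0.1]
grip_width: 85.4
```

>>> play_rows(
  targets=[
    [[8.5, 0, 0, 0, 0, 0, -10.2], [8.5, 0, 0, 0, 0, 0, -10.2], [8.5, 0, 0, 0, 0, 0, -10.2], [8.5, 0, 0, 0, 0, 0, -10.2], [8.5, 0, 0, 0, 0, 0, -10.2]],
  ],
)

```text
time_s: 16.05
ee_pos: [505.6, 379.9, 292.3]
eef_rot: [-0.001, 0.909, 0.417, 0.0]
ft_force: [0.2, 0.7, 0.3]
grip_width: 85.0
```

>>> play_rows(
  targets=[
    [[8.5, 0, 0, 0, 0, 0, -10.2], [8.5, 0, 0, 0, 0, 0, -10.2], [8.5, 0, 0, 0, 0, 0, -10.2], [8.5, 0, 0, 0, 0, 0, -10.2], [8.5, 0, 0, 0, 0, 0, 0]],
  ],
)

```text
time_s: 16.68
ee_pos: [505.5, 379.9, 292.3]
eef_rot: [-0.0, 0.709, 0.705, 0.0]
ft_force: [-0.0, 0.3, -0.2]
grip_width: 85.0
```

```bash
python3 - <<'E'
from h import *
plan([505.7,378.6,97],np.pi/2)
w=read_camera("wrist"); t=read_camera("top")
E=np.array(w["extrinsics"]);print("cam",-E[:3,:3].T@E[:3,3],w["fx"],w["cx"],w["cy"])
f=w["frame"][:,:,::-1].copy()
for P in[(505.7,378.6,156),(505.7,378.6,70)]: cv2.circle(f,tuple(np.round(proj(w,P)[0]).astype(int)),2,(0,255,0),-1)
im=np.hstack([f,t["frame"][:,:,::-1]])
cv2.imwrite("pics/w4.png",cv2.resize(im,(800,300),interpolation=cv2.INTER_AREA))
print([ (d["bbox"],d["score"]) for d in look_for(w,"driver")],[ (d["bbox"],d["score"]) for d in look_for(w,"stand")])
np.save("w4.npy",w["frame"])
# black handle outline
m=(w["frame"].max(2)<45).astype(np.uint8); n,l,st,ce=cv2.connectedComponentsWithStats(m); print([ (st[i].tolist(),ce[i]) for i in range(1,n) if st[i,4]>150])
E
```

```text
tcp [505.54 379.91 292.31] jaw 1.5651342987687626 z [-0.  0. -1.] shift cm [-0.15  0.02 19.53] turn z deg -0.32441030938226145 j6 -1.057826640477835
cam [421.83 381.35 434.18] 279.4328365662287 255.0795462682055 189.97375030450542
[([292.4, 57.9, 317.4, 164.8], 0.96), ([249.6, 199.3, 340.2, 230.2], 0.9), ([244.8, 148.7, 266.2, 190.5], 0.86), ([0.0, 94.7, 102.1, 293.1], 0.64)] [([229.6, 126.9, 283.8, 187.0], 0.93)]
[([244, 151, 23, 21, 338], array([254.94, 160.46])), ([0, 246, 512, 138, 31914], array([253.89, 341.86]))]
```

View pics/w4.png

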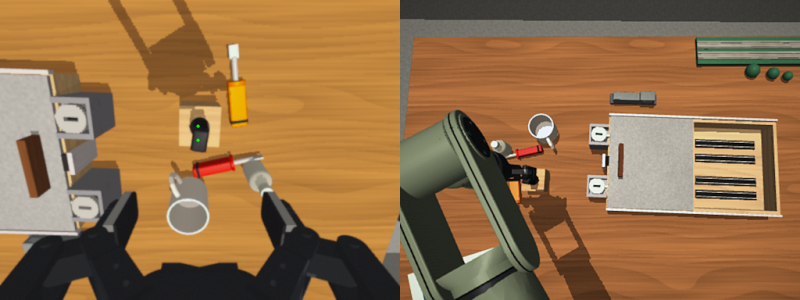

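```bash
python3 - <<'E'
import numpy as np,cv2
f=np.load("w4.npy")[120:200,220:300]
f=np.clip((f.astype(float)/255)**.6*255,0,255).astype(np.uint8)
cv2.imwrite("pics/c4.png",cv2.resize(f[:,:,::-1],(560,560),interpolation=cv2.INTER_CUBIC))
E
```

```text
(no output)
```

View pics/c4.png

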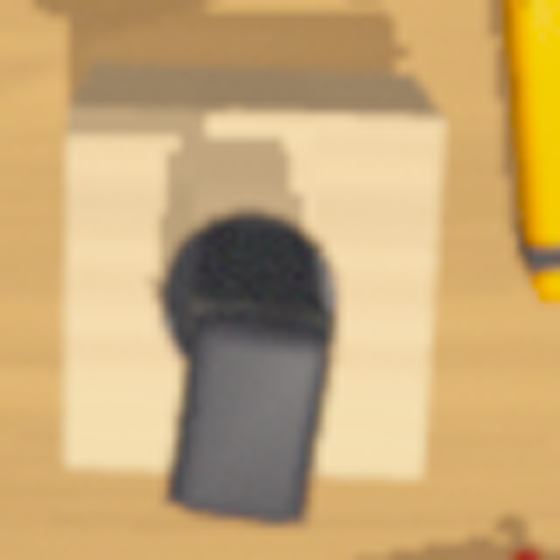

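```bash
python3 - <<'E'
from h import *
w=read_camera("wrist")
q=back(w,np.array([(200,332),(328,342),(303,518),(172,500)])/7-.5+[220,120],156)
print(q,q.mean(0)); e=[q[1]-q[0],q[2]-q[3],]; print([(np.linalg.norm(v),np.arctan2(v[1],v[0])) for v in e]); v=[q[3]-q[0],q[2]-q[1]]; print([(np.linalg.norm(x),np.arctan2(x[1],x[0])+np.pi/2) for x in v])
s=back(w,np.array([(65,128),(445,122),(428,478),(65,468)])/7-.5+[220,120],70);print(s,s.mean(0))
plan([q.mean(0)[0],q.mean(0)[1],97],1.45)
E
```

```text
[[492.11 374.27 156.  ]
 [493.7  393.   156.  ]
 [521.05 389.46 156.  ]
 [518.08 369.73 156.  ]] [506.24 381.61 156.  ]
[(np.float64(18.79491379315024), np.float64(1.485857821348332)), (np.float64(19.952734702358427), np.float64(1.4213062514725545))]
[(np.float64(26.37095291344672), np.float64(1.3976070794265385)), (np.float64(27.581879323217542), np.float64(1.442047963433857))]
[[474.98 347.54  70.  ]
 [474.21 417.8   70.  ]
 [543.57 416.4   70.  ]
 [541.16 345.22  70.  ]] [508.48 381.74  70.  ]
tcp [505.32 380.14 292.29] jaw 1.5662454386651143 z [-0.  0. -1.] shift cm [ 0.14  0.09 19.53] turn z deg 6.660373023157929 j6 -1.0581448516468703
```

>>> play_rows(
  targets=[
    [[8.5, 0.14, 0.15, 0, 0, 0, 7.2], [8.5, 0, 0, 4.5, 0, 0, 0], [8.5, 0, 0, 4.5, 0, 0, 0], [8.5, 0, 0, 4, 0, 0, 0], [8.5, 0, 0, 3, 0, 0, 0]],
  ],
)

```text
time_s: 17.55
ee_pos: [505.9, 381.2, 130.0]
eef_rot: [-0.0, 0.751, 0.66, -0.001]
ft_force: [-0.2, -0.1, 0.3]
grip_width: 84.8
```

>>> play_rows(
  grip_force=100,
  targets=[
    [[8.5, 0, 0, 2, 0, 0, 0], [8.5, 0, 0, 1.3, 0, 0, 0], [1, 0, 0, 0, 0, 0, 0], [1, 0, 0, 0, 0, 0, 0], [1, 0, 0, 0, 0, 0, 0]],
  ],
)

```text
time_s: 18.18
ee_pos: [507.7, 382.2, 100.8]
eef_rot: [0.0, 0.751, 0.66, 0.001]
ft_force: [0.3, 0.1, 1.6]
grip_width: 31.5
```

>>> play_rows(
  targets=[
    [[1, 0, 0, 0, 0, 0, 0], [1, 0, 0, 0, 0, 0, 0], [1, 0, 0, 0, 0, 0, 0], [1, 0, 0, 0, 0, 0, 0], [1, 0, 0, 0, 0, 0, 0]],
  ],
)

```text
time_s: 18.8
ee_pos: [507.7, 382.0, 100.7]
eef_rot: [0.0, 0.751, 0.66, 0.001]
ft_force: [0.1, -0.5, 5.8]
grip_width: 21.1
```

>>> play_rows(
  targets=[
    [[1, 0, 0, -1, 0, 0, 0], [1, 0, 0, -3, 0, 0, 0], [1, 0, 0, -4.5, 0, 0, 0], [1, 0, 0, -4.5, 0, 0, 0], [1, 0, 0, 0, 0, 0, 0]],
  ],
)

```text
time_s: 19.42
ee_pos: [509.2, 383.2, 234.7]
eef_rot: [0.001, 0.751, 0.66, 0.005]
ft_force: [0.9, 0.3, -1.7]
grip_width: 21.1
```

>>> play_rows(
  targets=[
    [[1, -4.1, 0.12, 0, 0, 0, 0], [1, -4.1, 0.12, 0, 0, 0, 0], [1, -4.1, 0.12, 0, 0, 0, 0], [1, -4.1, 0.12, 0, 0, 0, 0], [1, -4.0, 0.12, 0, 0, 0, 0]],
  ],
)

```text
time_s: 20.05
ee_pos: [484.9, 177.1, 227.3]
eef_rot: [-0.001, 0.751, 0.66, -0.002]
ft_force: [0.4, -0.8, -0.4]
grip_width: 21.2
```

>>> play_rows(
  targets=[
    [[1, 0, 0, 0, 0, 0, 10.5], [1, 0, 0, 0, 0, 0, 10.5], [1, 0, 0, 0, 0, 0, 10.5], [1, 0, 0, 0, 0, 0, 10.5], [1, 0, 0, 0, 0, 0, 10.5]],
  ],
)

```text
time_s: 20.68
ee_pos: [485.1, 178.3, 227.3]
eef_rot: [-0.0, 0.966, 0.257, -0.002]
ft_force: [0.8, -0.1, -0.9]
grip_width: 21.0
```

>>> play_rows(
  targets=[
    [[1, 0, 0, 0, 0, 0, 10.5], [1, 0, 0, 0, 0, 0, 10.5], [1, 0, 0, 0, 0, 0, 10.5], [1, 0, 0, 0, 0, 0, 0], [1, 0, 0, 0, 0, 0, 0]],
  ],
)

```text
time_s: 21.3
ee_pos: [485.9, 178.5, 228.3]
eef_rot: [0.0, 1.0, -0.011, -0.001]
ft_force: [-0.1, -0.7, -1.6]
grip_width: 21.6
```

```bash
python3 - <<'E'
from h import *
plan([487,179,206],-0.033)
w=read_camera("wrist")
p,r=tool(); f=w["frame"][:,:,::-1].copy()
tip=p+r.apply([0,0,90.7]); print(tip,proj(w,tip),proj(w,[487,179,100]),proj(w,[646.7,175,100]))
f=cv2.resize(f,None,fx=1.5,fy=1.5)
cv2.imwrite("pics/w5.png",f); np.save("w5.npy",w["frame"]); np.save("w5E.npy",w["extrinsics"])
E
```

```text
tcp [485.86 178.47 228.3 ] jaw -0.021453630060596637 z [-0. -0. -1.] shift cm [ 0.12 -0.06  2.23] turn z deg 0.6615582662245383 j6 0.20613270558767086
[485.9  178.51 137.86] [[255.38 195.43]] [[256.47 182.14]] [[414.32 182.82]]
```

View pics/w5.png

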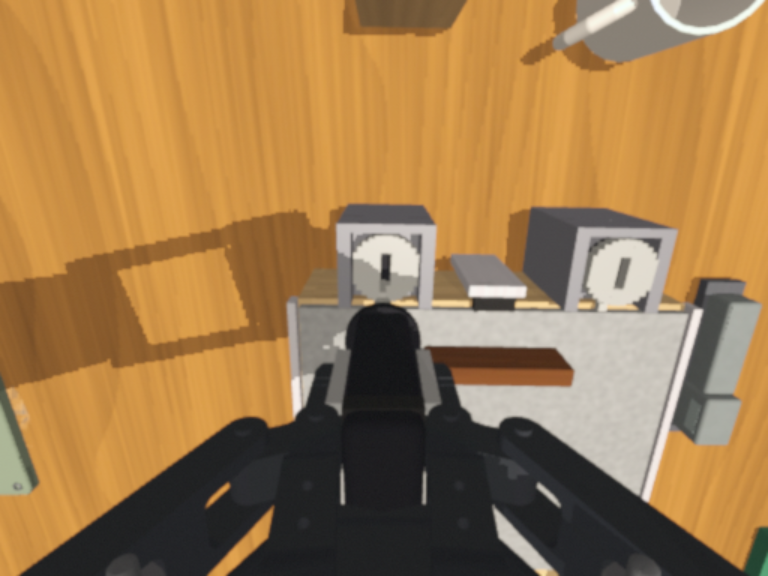

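```bash
python3 - <<'E'
from h import *
w=read_camera("wrist"); g=cv2.cvtColor(w["frame"],cv2.COLOR_RGB2GRAY).astype(float)
yaw=-.033
for k,c,rx,ry in(("near",(257,178),5,12),("far",(415,181),9,14)):
    x0,y0=c[0]-rx,c[1]-ry
    # work in metric rectified patch at z=100 (0.5 mm/px)
    W0=back(w,[c],100)[0]; N=60
    X,Y=np.meshgrid(np.arange(-N,N+1)*.5,np.arange(-N,N+1)*.5)
    uv=proj(w,np.c_[X.ravel()+W0[0],Y.ravel()+W0[1],np.full(X.size,100)]).astype(np.float32)
    P=cv2.remap(g.astype(np.float32),uv[:,0].reshape(X.shape),uv[:,1].reshape(X.shape),cv2.INTER_LINEAR)
    cv2.imwrite(f"pics/p_{k}.png",cv2.resize(P[::-1],None,fx=3,fy=3))
    m=(P<100)&(X**2+Y**2<15**2)
    n,l,st,ce=cv2.connectedComponentsWithStats(m.astype(np.uint8))
    for i in range(1,n):
        if st[i,4]<60: continue
        s=l==i; pts=np.c_[X[s],Y[s]]; cc=pts.mean(0); ev,V=np.linalg.eigh(np.cov(pts.T)); v=V[:,1]*np.sign(V[1,1])
        print(k,"slot centre",W0[:2]+cc,"len",4*np.sqrt(ev[::-1])*.87,"clockwise from case y",np.arctan2(v[0],v[1])-(-yaw))
        
a=cv2.imread("pics/p_near.png");b=cv2.imread("pics/p_far.png");cv2.imwrite("pics/pp.png",np.hstack([a,b]))
plan([487,179,206],-0.033)
E
```

```text
near slot centre [487.33 182.61] len [18.03  5.57] clockwise from case y 0.016474145441996463
tcp [486.18 178.54 228.78] jaw -0.02239392816548445 z [-0. -0. -1.] shift cm [ 0.08 -0.05  2.28] turn z deg 0.6076831533303162 j6 0.20709323677160466[ WARN:0@0.596] global loadsave.cpp:1063 imwrite_ Unsupported depth image for selected encoder is fallbacked to CV_8U.
```

View pics/pp.png

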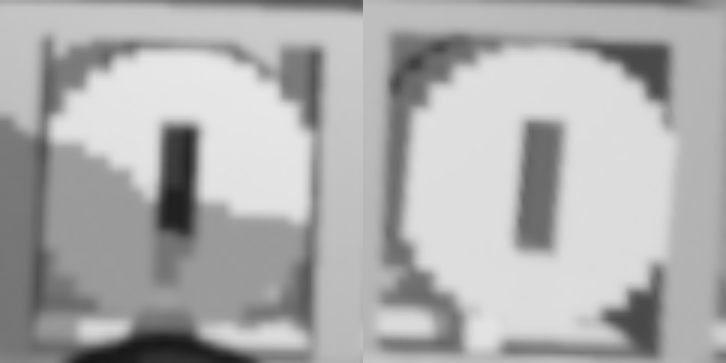

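>>> play_rows(
  targets=[
    [[1, 0.12, -0.22, 0, 0, 0, 1.5], [1, 0, 0, 1.5, 0, 0, 0], [1, 0, 0, 1.5, 0, 0, 0], [1, 0, 0, 0, 0, 0, 0], [1, 0, 0, 0, 0, 0, 0]],
  ],
)

```text
time_s: 22.02
ee_pos: [487.7, 180.7, 199.0]
eef_rot: [0.0, 1.0, -0.025, -0.0]
ft_force: [0.3, 0.5, -1.5]
grip_width: 21.1
```

```bash
python3 - <<'E'
from h import *
plan([487.2,180.7,182.7],-0.05)
w=read_camera("wrist"); s=read_camera("scene")
a=cv2.resize(w["frame"][130:230,205:305,::-1],(400,400),interpolation=cv2.INTER_CUBIC)
b=cv2.resize(s["frame"][100:200,200:300,::-1],(400,400),interpolation=cv2.INTER_CUBIC)
cv2.imwrite("pics/w6.png",np.hstack([a,b]))
E
```

```text
tcp [487.67 180.7  198.97] jaw -0.05015504761280547 z [-0. -0. -1.] shift cm [-0.05  0.    1.63] turn z deg -0.008883573837326884 j6 0.23848446205439972
```

View pics/w6.png

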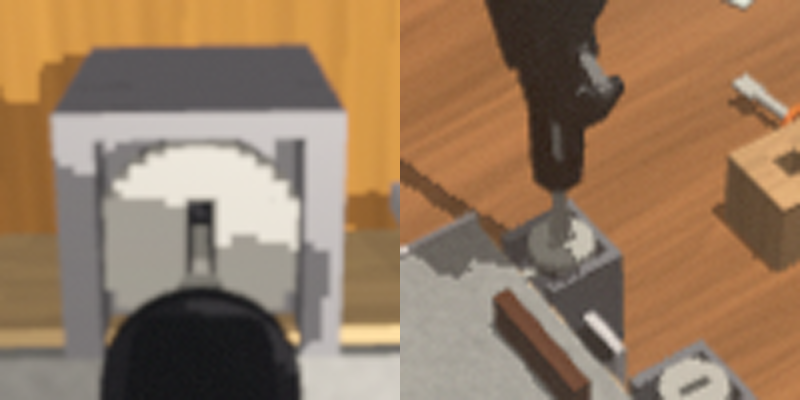

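>>> play_rows(
  targets=[
    [[1, -0.03, 0, 0.5, 0, 0, 0], [1, 0, 0, 0.5, 0, 0, 0], [1, 0, 0, 0.3, 0, 0, 0], [1, 0, 0, 0.3, 0, 0, 0], [1, 0, 0, 0, 0, 0, 0]],
  ],
)

```text
time_s: 22.75
ee_pos: [487.3, 180.7, 182.9]
eef_rot: [0.0, 1.0, -0.025, -0.0]
ft_force: [0.1, -0.6, -1.0]
grip_width: 20.9
```

```bash
python3 - <<'E'
from h import *
plan([487.2,180.7,182.7],-0.05)
w=read_camera("wrist");o=observe();print(o["ft_force"],o["wrist_torque"])
E
```

```text
tcp [487.26 180.69 182.94] jaw -0.05026268056583639 z [-0. -0. -1.] shift cm [-0.01 -0.    0.02] turn z deg -0.015050487782530491 j6 0.23871838387078959
[ 0.04 -0.51 -0.56] [-0.03  0.05 -0.02]
```

>>> play_rows(
  targets=[
    [[1, 0, 0, 0, 0, 0, 8], [1, 0, 0, 0, 0, 0, 8], [1, 0, 0, 0, 0, 0, 8], [1, 0, 0, 0, 0, 0, 8], [1, 0, 0, 0, 0, 0, 8]],
  ],
)

```text
time_s: 23.42
ee_pos: [487.7, 180.5, 183.5]
eef_rot: [0.0, 0.93, -0.367, 0.0]
ft_force: [-0.1, -0.4, -2.1]
grip_width: 20.8
```

```bash
python3 - <<'E'
from h import *
plan([487.2,180.7,182.7],-0.05)
o=observe();print(o["ft_force"],o["wrist_torque"])
E
```

```text
tcp [487.74 180.51 183.5 ] jaw -0.7525947877900524 z [ 0. -0. -1.] shift cm [-0.05  0.02  0.08] turn z deg -40.2557160482597 j6 0.9412116621822803
[-0.09 -0.36 -2.1 ] [-0.25 -0.08  0.1 ]
```

>>> play_rows(
  targets=[
    [[1, 0, 0, 0, 0, 0, 8], [1, 0, 0, 0, 0, 0, 8], [1, 0, 0, 0, 0, 0, 8], [1, 0, 0, 0, 0, 0, 8], [1, 0, 0, 0, 0, 0, 0]],
  ],
)

```text
time_s: 24.05
ee_pos: [487.8, 180.3, 183.5]
eef_rot: [0.0, 0.795, -0.607, 0.001]
ft_force: [0.4, -2.4, -1.2]
grip_width: 21.1
```

```bash
python3 - <<'E'
from h import *
plan([487.2,180.7,182.7],-0.05)
o=observe();print(o["ft_force"],o["wrist_torque"])
E
```

```text
tcp [487.82 180.26 183.51] jaw -1.3047840804946564 z [ 0. -0. -1.] shift cm [-0.06  0.05  0.08] turn z deg -71.89383201254756 j6 1.493415606176906
[ 0.44 -2.42 -1.17] [-0.4  -0.17  0.16]
```

>>> play_rows(
  targets=[
    [[1, 0, 0, 0, 0, 0, 4], [1, 0, 0, 0, 0, 0, 4], [1, 0, 0, 0, 0, 0, 4], [1, 0, 0, 0, 0, 0, 0], [1, 0, 0, 0, 0, 0, 0]],
  ],
)

```text
time_s: 24.68
ee_pos: [487.8, 180.2, 183.5]
eef_rot: [0.0, 0.727, -0.687, 0.001]
ft_force: [1.0, -3.0, -0.2]
grip_width: 20.8
```

```bash
python3 - <<'E'
from h import *
plan([487.2,180.7,182.7],-0.05)
o=observe();print(o["ft_force"],o["wrist_torque"])
E
```

```text
tcp [487.77 180.25 183.5 ] jaw -1.514189403629572 z [ 0. -0. -1.] shift cm [-0.05  0.05  0.08] turn z deg -83.89187323575143 j6 1.7027249864553335
[ 0.99 -2.97 -0.22] [-0.79 -0.18  0.19]
```

>>> play_rows(
  targets=[
    [[1, 0, 0, 0, 0, 0, 3], [1, 0, 0, 0, 0, 0, 3], [1, 0, 0, 0, 0, 0, 3], [1, 0, 0, 0, 0, 0, 0], [1, 0, 0, 0, 0, 0, 0]],
  ],
)

```text
time_s: 25.3
ee_pos: [487.6, 180.3, 183.5]
eef_rot: [-0.0, -0.67, 0.742, -0.0]
ft_force: [-1.0, -3.7, 0.7]
grip_width: 20.8
```

```bash
python3 - <<'E'
from h import *
plan([487.2,180.7,182.7],-0.05)
o=observe();print(o["ft_force"],o["wrist_torque"])
E
```

```text
tcp [487.61 180.3  183.46] jaw -1.6721033188971308 z [ 0. -0. -1.] shift cm [-0.04  0.04  0.08] turn z deg 87.06032589303092 j6 1.8605877527450176
[-1.02 -3.69  0.69] [-1.1  -0.11  0.11]
```

>>> play_rows(
  targets=[
    [[1, 0, 0, 0, 0, 0, 2], [1, 0, 0, 0, 0, 0, 2], [1, 0, 0, 0, 0, 0, 2], [1, 0, 0, 0, 0, 0, 0], [1, 0, 0, 0, 0, 0, 0]],
  ],
)

```text
time_s: 25.92
ee_pos: [487.5, 180.4, 183.4]
eef_rot: [-0.0, -0.63, 0.777, -0.0]
ft_force: [-0.3, -5.1, 1.1]
grip_width: 21.0
```

```bash
python3 - <<'E'
from h import *
plan([487.2,180.7,182.7],-0.05)
o=observe();print(o["ft_force"],o["wrist_torque"])
w=read_camera("wrist"); s=read_camera("top")
a=cv2.resize(w["frame"][110:250,185:325,::-1],(400,400),interpolation=cv2.INTER_CUBIC)
b=cv2.resize(s["frame"][130:270,200:340,::-1],(400,400),interpolation=cv2.INTER_CUBIC)
cv2.imwrite("pics/w7.png",np.hstack([a,b]))
E
```

```text
tcp [487.5  180.41 183.43] jaw -1.7791045156655731 z [ 0. -0. -1.] shift cm [-0.02  0.04  0.07] turn z deg 80.92960891535034 j6 1.9676292253135559
[-0.27 -5.11  1.06] [-1.33  0.02  0.13]
```

View pics/w7.png

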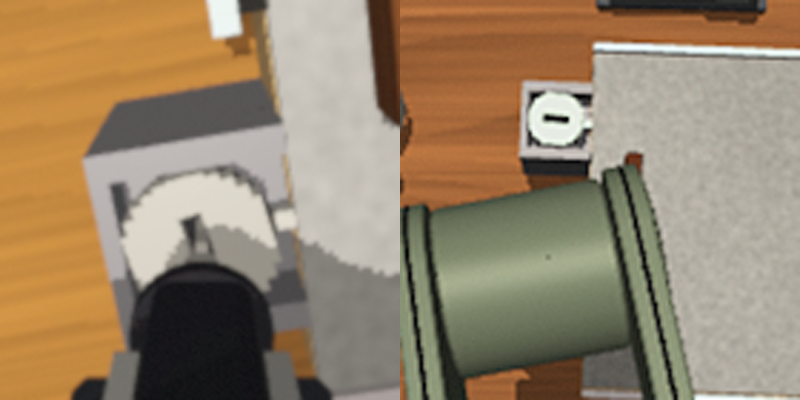

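```bash
python3 - <<'E'
from h import *
w=read_camera("wrist"); N=70
X,Y=np.meshgrid(np.arange(-N,N+1)*.5,np.arange(-N,N+1)*.5)
uv=proj(w,np.c_[X.ravel()+487.2,Y.ravel()+180.7,np.full(X.size,100)]).astype(np.float32)
P=cv2.remap(w["frame"][:,:,::-1].copy(),uv[:,0].reshape(X.shape),uv[:,1].reshape(X.shape),cv2.INTER_LINEAR)
cv2.imwrite("pics/p7.png",cv2.resize(P[::-1],(564,564),interpolation=cv2.INTER_CUBIC))
E
```

```text
(no output)
```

View pics/p7.png

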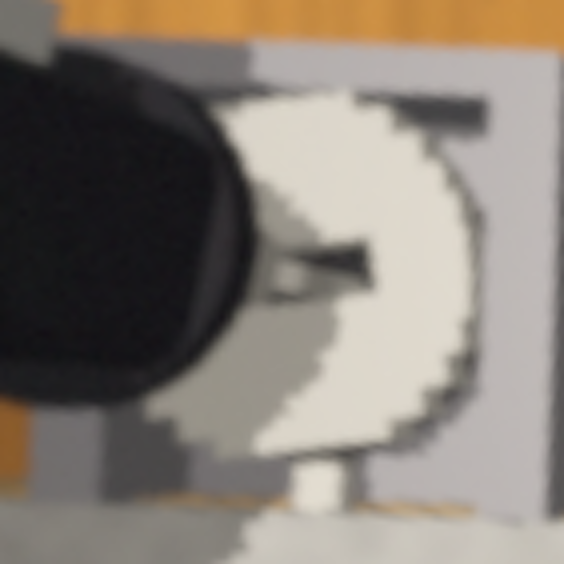

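>>> play_rows(
  targets=[
    [[1, 0, 0, 0, 0, 0, 3], [1, 0, 0, 0, 0, 0, 3], [1, 0, 0, 0, 0, 0, 2], [1, 0, 0, 0, 0, 0, 0], [1, 0, 0, 0, 0, 0, 0]],
  ],
)

```text
time_s: 26.7
ee_pos: [487.2, 180.3, 183.4]
eef_rot: [-0.001, -0.574, 0.819, -0.0]
ft_force: [-1.0, -4.7, 1.7]
grip_width: 21.2
```

```bash
cat > ang.py <<'E'
from h import *
import sys
def slot(cx,cy,side):
    # angle of the slot from a wrist picture: dark slot edge pixels next to bright disc, in the rectified patch
    w=read_camera("wrist"); N=50
    X,Y=np.meshgrid(np.arange(-N,N+1)*.25,np.arange(-N,N+1)*.25)
    uv=proj(w,np.c_[X.ravel()+cx,Y.ravel()+cy,np.full(X.size,100)]).astype(np.float32)
    P=cv2.remap(cv2.cvtColor(w["frame"],cv2.COLOR_RGB2GRAY),uv[:,0].reshape(X.shape),uv[:,1].reshape(X.shape),cv2.INTER_LINEAR)
    return P[::-1]
E
python3 - <<'E'
from h import *
plan([487.2,180.7,182.7],-0.05)
o=observe();print(o["ft_force"],o["wrist_torque"])
from ang import slot
P=slot(487.2,180.7,1); print(P[20:80:3,50:101:3])
E
```

```text
tcp [487.15 180.35 183.44] jaw -1.9176336734577992 z [-0. -0. -1.] shift cm [-0.03  0.01  0.07] turn z deg 72.99247283435393 j6 2.106458487651609
[-1.01 -4.68  1.73] [-1.4   0.2   0.38]
[[149 151 153 157 177 196 207 210 214 215 215 215 215 215 216 216 217]
 [147 149 149 154 170 180 191 203 213 214 213 214 213 212 214 216 216]
 [145 148 148 149 152 159 169 192 205 207 204 202 199 198 203 210 215]
 [138 141 142 142 141 141 148 170 183 183 176 168 166 164 176 198 213]
 [123 126 126 125 122 121 121 130 144 141 130 124 122 117 146 182 208]
 [111 110 103 100  98  95  95  95  95  93  90  86  83  86 112 169 203]
 [112 107  94  84  76  69  66  65  63  63  64  60  57  67  96 163 201]
 [128 126 113  89  66  56  51  43  44  49  52  52  52  59  96 155 199]
 [146 145 133 116  92  73  59  47  46  48  51  52  54  59  99 153 194]
 [150 152 145 132 111  93  84  75  65  58  56  56  56  61  86 147 190]
 [150 152 145 128 114 105 101  94  89  85  80  76  65  66  94 141 188]
 [138 142 139 124 111 107 105 104 104 107 111 111 105 102 124 156 192]
 [111 125 125 120 112 107 107 107 110 119 143 158 160 158 168 184 201]
 [ 99 109 121 125 124 123 116 112 118 140 175 195 198 199 204 209 211]
 [127 131 135 139 142 138 133 128 134 162 194 211 214 215 214 215 216]
 [145 145 147 148 148 148 148 146 148 177 202 214 216 216 216 216 216]
 [148 149 148 148 149 149 149 149 157 180 204 214 216 216 217 216 216]
 [149 149 148 149 149 149 150 149 154 174 200 215 216 216 217 217 216]
 [149 149 148 149 150 149 149 150 154 179 202 214 216 216 216 216 216]
 [148 148 149 149 150 149 149 150 157 182 205 215 216 217 216 216 216]]
```

>>> play_rows(
  targets=[
    [[1, 0, 0, 0, 0, 0, -6], [1, 0, 0, -1, 0, 0, -4], [1, 0, 0, -2, 0, 0, 0], [1, 0, 0, -2, 0, 0, 0], [1, 0, 0, 0, 0, 0, 0]],
  ],
)

```text
time_s: 27.38
ee_pos: [488.4, 182.4, 234.8]
eef_rot: [0.003, -0.643, 0.766, 0.0]
ft_force: [-0.3, -0.4, -0.9]
grip_width: 20.8
```

>>> play_rows(
  targets=[
    [[1, 0, 0, 0, 0, 0, -10.5], [1, 0, 0, 0, 0, 0, -10.5], [1, 0, 0, 0, 0, 0, -10.5], [1, 0, 0, 0, 0, 0, -10.5], [1, 0, 0, 0, 0, 0, -10.5]],
  ],
)

```text
time_s: 28.0
ee_pos: [486.4, 181.6, 231.6]
eef_rot: [-0.0, 0.917, -0.399, -0.002]
ft_force: [-0.7, -0.1, -1.2]
grip_width: 20.9
```

>>> play_rows(
  targets=[
    [[1, 0, 0, 0, 0, 0, -10.5], [1, 0, 0, 0, 0, 0, -10.5], [1, 0, 0, 0, 0, 0, -10.5], [1, 0, 0, 0, 0, 0, -10.5], [1, 0, 0, 0, 0, 0, -2]],
  ],
)

```text
time_s: 28.62
ee_pos: [486.6, 181.4, 231.9]
eef_rot: [-0.001, 1.0, -0.03, -0.001]
ft_force: [0.9, -0.9, -0.8]
grip_width: 21.0
```

```bash
python3 - <<'E'
from h import *
plan([646.7,175,228],-0.05)
w=read_camera("wrist"); f0=np.load("w5.npy"); np.save("w8.npy",w["frame"])
for f in (f0,w["frame"]):
    print(cv2.cvtColor(f,cv2.COLOR_RGB2GRAY)[184:204:2,244:270])
E0=np.load("w5E.npy"); p=dict(w); p["extrinsics"]=E0
print("far from w5",back(p,[(415,181)],100)[0]-[.5,.8,0])
# near slot angle now, unobstructed part
N=48;X,Y=np.meshgrid(np.arange(-N,N+1)*.25,np.arange(-N,N+1)*.25)
g=cv2.cvtColor(w["frame"],cv2.COLOR_RGB2GRAY)
for nm,c in(("near",(487.2,180.8)),):
    uv=proj(w,np.c_[X.ravel()+c[0],Y.ravel()+c[1],np.full(X.size,100)]).astype(np.float32)
    P=cv2.remap(g,uv[:,0].reshape(X.shape),uv[:,1].reshape(X.shape),cv2.INTER_LINEAR)[::-1]
    m=(P<95);s=np.argwhere(m);s=np.c_[s[:,1]-N,N-s[:,0]]*.25; s=s[s[:,1]>-6]
    ev,V=np.linalg.eigh(np.cov(s.T)); v=V[:,1]*np.sign(V[0,1]);print(nm,len(s),s.mean(0),4*.87*np.sqrt(ev),"cw from case y",np.pi/2-np.arctan2(v[1],v[0])-.033)
    print(P[::6,::6])
E
```

```text
tcp [486.58 181.39 231.87] jaw -0.05952005609458006 z [-0.  0. -1.] shift cm [16.02 -0.31  0.35] turn z deg -0.545459034947235 j6 0.2481749771568614
[[155 154 154 154 154 155 154 154 152 125  56  31  34  34  38  71 124 152
  155 155 155 158 161 161 160 160]
 [155 154 155 155 155 154 154 154 150 128  96  92  84  64  53  76 124 152
  154 155 154 154 154 155 152 151]
 [155 154 155 155 155 154 154 153 146 129 119 117 118 116 114 120 138 153
  155 154 154 154 155 154 154 154]
 [154 155 155 155 154 154 154 154 146 130 118 117 121 131 138 142 149 154
  155 154 154 154 154 154 154 154]
 [154 154 154 155 154 154 154 154 146 130 117 117 122 139 152 154 155 154
  154 154 155 155 155 154 154 155]
 [154 154 154 154 154 154 154 154 149 138 132 131 133 142 153 154 154 154
  154 155 155 154 154 154 154 154]
 [147 153 154 155 154 155 154 154 156 157 159 159 158 155 154 154 154 154
  154 155 154 154 154 154 154 152]
 [126 143 149 149 151 153 150 142 138 138 139 138 137 134 137 147 153 154
  154 154 154 154 154 147 132 120]
 [194 195 195 195 190 167 129 115 114 116 115 114 112 111 112 120 150 175
  177
[... 1845 characters left out ...]
 45  40  46  51  55  54  57  64  76  82  84  88  96 136 211]
 [148 112  80  80  84  89  97 102 104 105 111 115 116 114 116 137 192]
 [149 125 114 117 116 117 118 122 125 127 129 132 134 134 138 144 160]
 [151 139 131 134 136 139 138 140 144 150 152 151 152 151 153 154 156]
 [154 153 153 152 152 146 131 127 139 152 154 154 154 154 154 154 154]
 [154 154 155 154 153 144 122 118 135 152 154 154 154 154 154 154 153]
 [154 155 154 154 153 143 122 118 135 153 154 154 154 154 154 154 154]
 [155 154 154 155 153 141 121 119 136 153 153 154 154 154 154 154 154]
 [155 154 154 154 153 140 119 118 134 153 154 154 154 154 154 154 154]
 [155 154 154 154 154 142 126 125 137 153 154 154 154 154 154 153 153]]
```

>>> play_rows(
  targets=[
    [[1, 4, -0.1, 0, 0, 0, 0], [1, 4, -0.1, 0, 0, 0, 0], [1, 4, -0.1, 0, 0, 0, 0], [1, 4, -0.1, 0, 0, 0, 0], [1, 0, 0, 0, 0, 0, 0.5]],
  ],
)

```text
time_s: 29.3
ee_pos: [649.1, 175.0, 231.3]
eef_rot: [-0.0, 0.999, -0.036, -0.001]
ft_force: [-0.8, -0.2, -1.3]
grip_width: 20.7
```

>>> play_rows(
  targets=[
    [[1, 0, 0, 1.5, 0, 0, 0], [1, 0, 0, 1.3, 0, 0, 0], [1, 0, 0, 0, 0, 0, 0], [1, 0, 0, 0, 0, 0, 0], [1, 0, 0, 0, 0, 0, 0]],
  ],
)

```text
time_s: 29.92
ee_pos: [647.7, 175.5, 206.3]
eef_rot: [-0.0, 0.999, -0.034, 0.001]
ft_force: [0.4, 0.1, -0.6]
grip_width: 20.9
```

```bash
python3 - <<'E'
from h import *
plan([646.9,175.7,182.9],-0.068)
w=read_camera("wrist")
N=60;X,Y=np.meshgrid(np.arange(-N,N+1)*.25,np.arange(-N,N+1)*.25)
uv=proj(w,np.c_[X.ravel()+646.9,Y.ravel()+175.7,np.full(X.size,100)]).astype(np.float32)
P=cv2.remap(w["frame"],uv[:,0].reshape(X.shape),uv[:,1].reshape(X.shape),cv2.INTER_LINEAR)[::-1]
cv2.imwrite("pics/p9.png",np.hstack([cv2.resize(P[:,:,::-1],(400,400)),cv2.resize(w["frame"][130:230,205:305,::-1],(400,400),interpolation=cv2.INTER_CUBIC)]))
E
```

```text
tcp [647.73 175.45 206.26] jaw -0.06762974886435644 z [ 0.  0. -1.] shift cm [-0.09 -0.02  2.34] turn z deg 0.021213827432303788 j6 0.20333074906820695
```

View pics/p9.png

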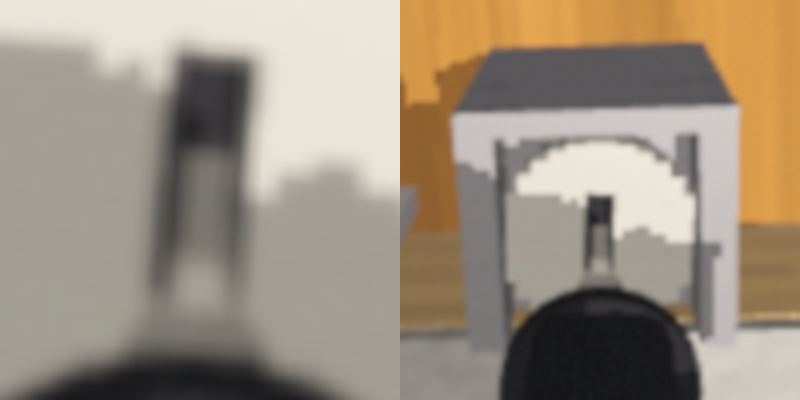

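>>> play_rows(
  targets=[
    [[1, -0.06, 0, 0.6, 0, 0, 0.5], [1, 0, 0, 0.6, 0, 0, 0.5], [1, 0, 0, 0.6, 0, 0, 0], [1, 0, 0, 0.54, 0, 0, 0], [1, 0, 0, 0, 0, 0, 0]],
  ],
)

```text
time_s: 30.6
ee_pos: [646.7, 175.3, 181.3]
eef_rot: [0.0, 0.999, -0.043, -0.0]
ft_force: [0.3, 0.1, -0.8]
grip_width: 20.8
```

>>> play_rows(
  targets=[
    [[1, 0, 0, -0.1, 0, 0, 8], [1, 0, 0, 0, 0, 0, 8], [1, 0, 0, 0, 0, 0, 8], [1, 0, 0, 0, 0, 0, 8], [1, 0, 0, 0, 0, 0, 8]],
  ],
)

```text
time_s: 31.22
ee_pos: [647.6, 174.9, 183.2]
eef_rot: [0.0, 0.923, -0.384, 0.001]
ft_force: [1.2, -1.0, -1.2]
grip_width: 20.8
```

>>> play_rows(
  targets=[
    [[1, 0, 0, 0, 0, 0, 8], [1, 0, 0, 0, 0, 0, 8], [1, 0, 0, 0, 0, 0, 8], [1, 0, 0, 0, 0, 0, 8], [1, 0, 0, 0, 0, 0, 8]],
  ],
)

```text
time_s: 31.85
ee_pos: [647.6, 174.4, 183.1]
eef_rot: [0.0, 0.736, -0.676, 0.001]
ft_force: [0.6, -2.4, -0.9]
grip_width: 21.0
```

>>> play_rows(
  targets=[
    [[1, 0, 0, 0, 0, 0, 5], [1, 0, 0, 0, 0, 0, 5], [1, 0, 0, 0, 0, 0, 5], [1, 0, 0, 0, 0, 0, 4], [1, 0, 0, 0, 0, 0, 0]],
  ],
)

```text
time_s: 32.48
ee_pos: [647.3, 174.3, 183.1]
eef_rot: [-0.0, -0.617, 0.787, -0.001]
ft_force: [1.9, -3.5, -0.8]
grip_width: 20.9
```

```bash
python3 - <<'E'
from h import *
plan([646.9,175.7,182.3],-0.068)
o=observe();print(o["ft_force"],o["wrist_torque"])
E
```

```text
tcp [647.33 174.29 183.1 ] jaw -1.811920918737677 z [ 0. -0. -1.] shift cm [-0.13  0.08  0.08] turn z deg 80.08069155175409 j6 1.9475081578093958
[ 1.87 -3.49 -0.81] [-0.78 -0.27  0.26]
```

>>> play_rows(
  targets=[
    [[1, 0, 0, 0, 0, 0, 3], [1, 0, 0, 0, 0, 0, 3], [1, 0, 0, 0, 0, 0, 2], [1, 0, 0, 0, 0, 0, 0], [1, 0, 0, 0, 0, 0, 0]],
  ],
)

```text
time_s: 33.1
ee_pos: [647.0, 174.4, 183.1]
eef_rot: [-0.0, -0.56, 0.828, -0.001]
ft_force: [0.2, -4.6, -0.4]
grip_width: 20.9
```

```bash
python3 - <<'E'
from h import *
plan([646.9,175.7,182.3],-0.068)
o=observe();print(o["ft_force"],o["wrist_torque"])
from ang import slot
P=slot(646.9,175.6,1); print(P[20:80:3,50:101:3])
E
```

```text
tcp [647.  174.4 183.1] jaw -1.9516573716963619 z [ 0. -0. -1.] shift cm [-0.12  0.06  0.08] turn z deg 72.07438255309309 j6 2.0872816967929686
[ 0.19 -4.56 -0.42] [-1.34 -0.09  0.64]
[[152 164 178 192 207 211 213 213 214 214 214 214 214 214 214 215 215]
 [147 151 165 185 203 205 207 211 213 214 214 214 214 214 215 215 214]
 [143 147 155 170 184 187 197 209 213 213 214 213 213 214 214 214 214]
 [137 145 148 152 157 171 188 207 209 209 211 208 208 209 208 210 214]
 [129 138 142 144 146 155 175 189 191 192 188 185 187 184 187 201 210]
 [116 127 130 131 129 129 135 148 152 143 143 142 134 137 148 184 205]
 [109 113 111 108 107 105 104 107 106 104 100  97  95  96 120 171 204]
 [111 108 102  94  86  82  78  78  76  74  75  74  70  67 101 157 201]
 [122 125 115  96  73  67  57  48  49  49  50  56  57  59  88 152 196]
 [134 141 135 121 100  75  55  48  44  42  45  51  53  58  85 151 194]
 [139 148 149 142 119  97  82  71  62  53  54  55  54  55  83 136 192]
 [142 149 149 140 125 109 102  96  92  82  75  66  62  60  77 136 187]
 [133 144 146 135 120 107 106 111 112 108 103  98  95  89  92 143 187]
 [108 124 128 123 113 107 107 112 117 128 140 148 148 150 152 165 193]
 [ 81  99 114 116 116 116 113 114 123 145 171 186 194 198 194 197 205]
 [114 120 123 127 131 133 128 128 141 163 193 207 213 212 213 213 213]
 [138 140 145 143 144 146 144 144 164 185 203 213 215 214 215 214 215]
 [146 146 147 147 147 148 149 159 187 203 210 214 215 214 215 215 215]
 [147 147 148 148 148 148 149 163 187 207 213 214 215 215 215 215 215]
 [147 147 147 148 148 148 148 156 184 205 213 215 215 215 215 215 215]]
```

>>> play_rows(
  targets=[
    [[1, 0, 0, 0, 0, 0, -8], [1, 0, 0, -1, 0, 0, 0], [1, 0, 0, -2, 0, 0, 0], [1, 0, 0, -3, 0, 0, 0], [1, 0, 0, 0, 0, 0, 0]],
  ],
)

```text
time_s: 33.78
ee_pos: [649.5, 177.1, 248.7]
eef_rot: [0.005, -0.617, 0.787, -0.002]
ft_force: [-0.2, 0.2, -1.3]
grip_width: 21.1
```

>>> play_rows(
  targets=[
    [[1, -3.37, 3.7, 0, 0, 0, 0], [1, -3.37, 3.7, 0, 0, 0, 0], [1, -3.37, 3.7, 0, 0, 0, 0], [1, -3.37, 3.7, 0, 0, 0, 0], [1, -3.37, 3.7, 0, 0, 0, 0]],
  ],
)

```text
time_s: 34.4
ee_pos: [505.8, 385.2, 242.4]
eef_rot: [-0.0, -0.616, 0.787, 0.001]
ft_force: [-0.3, 1.0, -0.3]
grip_width: 21.1
```

>>> play_rows(
  targets=[
    [[1, 0, 0, 0, 0, 0, 0], [1, 0, 0, 0, 0, 0, 0], [1, 0, 0, 0, 0, 0, 0], [1, 0, 0, 0, 0, 0, 0], [1, 0, 0, 0, 0, 0, 0]],
  ],
)

```text
time_s: 35.02
ee_pos: [508.2, 382.6, 242.9]
eef_rot: [0.0, -0.616, 0.788, 0.0]
ft_force: [0.3, -0.1, -2.0]
grip_width: 20.7
```

```bash
python3 - <<'E'
from h import *
plan([507.7,382,101.5])
w=read_camera("wrist");t=read_camera("scene")
for p in(w,t): print([(np.round(d["bbox"]),d["score"]) for d in look_for(p,"stand")])
# dark hole in stand top seen by the wrist camera, rectified z=70 about the expected place
g=cv2.cvtColor(w["frame"],cv2.COLOR_RGB2GRAY);N=45
X,Y=np.meshgrid(np.arange(-N,N+1,5),np.arange(-N,N+1,5)); uv=proj(w,np.c_[X.ravel()+507.7,Y.ravel()+382,np.full(X.size,70)]).astype(np.float32)
print(cv2.remap(g,uv[:,0].reshape(X.shape),uv[:,1].reshape(X.shape),cv2.INTER_LINEAR))
E
```

```text
tcp [508.19 382.63 242.87] jaw -1.814397730873004 z [-0.  0. -1.] shift cm [ 0.07  0.03 14.14] 
[(array([222., 125., 290., 205.]), 0.6)]
[(array([286., 131., 318., 167.]), 0.8)]
[[109 110 105 110 104 152 156 164 165 162 156 157 156 156 156 165 162 154
  168]
 [109 111 105 110 104 108 148 170 165 161 156 157 156 155 157 165 163 153
  168]
 [110 111 115 120 122 155 167 189 188 192 204 199 209 211 215 216 137 145
  168]
 [108 110 134 138 144 190 201 211 207 209 216 208 216 219 218 217 142 118
  168]
 [109 109 134 139 144 141 201 211 208 209 216 208 215 219 218 218 149 118
  168]
 [110 109 132 139 144 137 183 211 208 209 216 208 215 219 218 217 156 118
  169]
 [109 109 130 138 145 136 136 203 209 208 217 208 215 218 218 217 163 118
  167]
 [108 109 126 143 141 144 145 109 121 121 129 168 215 208 213 215 166 116
  167]
 [100 108 123 144 140 146 146 106 113 114 122 166 214 208 213 216 170 116
  167]
 [ 28 103 121 145 140 146 146 124 114 114 116 152 215 208 213 216 180 116
  165]
 [ 50  53 117 145 136 138 189 149 111 101  96 114 214 208 212 216 184 116
  164]
 [ 51  28 113 160 130 171 210 168 150 152 168 174 214 215 216 218 196 118
  160]
 [ 42  35 101 140 176 177 199 207 210 208 215 209 214 218 217 218 201 119
  159]
 [ 30  41 117 140 143 143 200 206 210 207 215 210 213 217 217 218 205 118
  157]
 [ 24  38 133 141 143 143 200 205 210 207 215 211 212 217 217 219 207 119
  167]
 [ 25  36 142 140 143 176 199 205 210 207 215 211 212 218 217 218 211 152
  167]
 [ 45 126 154 149 152 174 178 177 178 170 165 161 161 158 159 168 168 159
  167]
 [ 57  93  93 108 114 118 146 143 158 153 149 149 155 153 155 165 166 159
  168]
 [151 162 149 141 127 106  95  88  85  88  89  98  80 139 155 165 165 159
  168]]
```

>>> play_rows(
  targets=[
    [[1, 0.09, 0.03, 3, 0, 0, 0], [1, 0, 0, 3, 0, 0, 0], [1, 0, 0, 1.2, 0, 0, 0], [1, 0, 0, 0.8, 0, 0, 0], [1, 0, 0, 0.8, 0, 0, 0]],
  ],
)

```text
time_s: 35.85
ee_pos: [508.0, 383.0, 155.8]
eef_rot: [0.001, -0.617, 0.787, -0.0]
ft_force: [0.2, -1.0, -1.0]
grip_width: 21.2
```

>>> play_rows(
  targets=[
    [[1, 0, 0, 1, 0, 0, 0], [1, 0, 0, 1, 0, 0, 0], [1, 0, 0, 1, 0, 0, 0], [1, 0, 0, 1, 0, 0, 0], [1, 0, 0, 0, 0, 0, 0]],
  ],
)

```text
time_s: 36.48
ee_pos: [506.2, 382.0, 113.3]
eef_rot: [-0.001, -0.617, 0.787, 0.0]
ft_force: [-0.1, -0.6, -1.4]
grip_width: 21.1
```

Going in freely (tip at about 23 mm). Lower to rest on the collar, then release.

>>> play_rows(
  targets=[
    [[1, 0, 0, 0.5, 0, 0, 0], [1, 0, 0, 0.4, 0, 0, 0], [1, 0, 0, 0.2, 0, 0, 0], [1, 0, 0, 0, 0, 0, 0], [1, 0, 0, 0, 0, 0, 0]],
  ],
)

```text
time_s: 37.1
ee_pos: [507.2, 382.6, 104.1]
eef_rot: [0.0, -0.616, 0.787, -0.0]
ft_force: [0.1, 0.3, -1.2]
grip_width: 20.7
```

>>> play_rows(
  targets=[
    [[4, 0, 0, 0, 0, 0, 0], [8.5, 0, 0, 0, 0, 0, 0], [8.5, 0, 0, 0, 0, 0, 0], [8.5, 0, 0, 0, 0, 0, 0], [8.5, 0, 0, 0, 0, 0, 0]],
  ],
)

```text
time_s: 37.72
ee_pos: [507.1, 382.5, 103.9]
eef_rot: [-0.0, -0.617, 0.787, 0.0]
ft_force: [0.1, -0.6, 0.3]
grip_width: 84.9
```

>>> play_rows(
  targets=[
    [[8.5, 0, 0, -1, 0, 0, 0], [8.5, 0, 0, -3, 0, 0, 0], [8.5, 0, 0, -5, 0, 0, 0], [8.5, 0, 0, -6, 0, 0, 0], [8.5, 0, 0, -5, 0, 0, 0]],
  ],
)

```text
time_s: 38.35
ee_pos: [507.4, 382.7, 307.6]
eef_rot: [0.002, -0.617, 0.787, -0.0]
ft_force: [-0.8, -0.0, -0.0]
grip_width: 84.9
```

```bash
python3 - <<'E'
from h import *
w=read_camera("wrist");s=read_camera("scene");print(observe()["ft_force"],tool()[0])
for p in(w,s):
    for k in("driver","cover","box_a","mug","glue","loco"): print(k,[(np.round(d["bbox"]).tolist(),round(d["score"],2)) for d in look_for(p,k)[:3]])
print("expect handle top/bottom wrist",proj(w,[[507.5,382,156],[507.5,382,76]]),"scene",proj(s,[[507.5,382,156],[507.5,382,76]]))
a=cv2.resize(w["frame"][:,:,::-1],(400,300));b=cv2.resize(s["frame"][:,:,::-1],(400,300));cv2.imwrite("pics/fin.png",np.hstack([a,b]))
E
```

```text
[ 1.01 -0.68  0.72] [510.45 384.46 314.09]
driver [([166.0, 74.0, 252.0, 127.0], 0.84), ([245.0, 144.0, 268.0, 189.0], 0.81), ([202.0, 153.0, 248.0, 236.0], 0.73)]
cover [([428.0, 2.0, 512.0, 178.0], 0.71), ([355.0, 0.0, 512.0, 187.0], 0.42)]
box_a [([390.0, 1.0, 436.0, 23.0], 0.28)]
mug [([208.0, 0.0, 283.0, 75.0], 0.91)]
glue [([135.0, 81.0, 184.0, 115.0], 0.67)]
loco [([245.0, 149.0, 271.0, 190.0], 0.4)]
driver [([286.0, 118.0, 320.0, 148.0], 0.67), ([325.0, 152.0, 338.0, 162.0], 0.43)]
cover [([142.0, 157.0, 277.0, 271.0], 0.67)]
box_a []
mug [([305.0, 164.0, 346.0, 203.0], 0.83)]
glue [([341.0, 133.0, 359.0, 166.0], 0.6)]
loco [([245.0, 252.0, 299.0, 299.0], 0.57)]
expect handle top/bottom wrist [[257.03 175.08]
 [256.8  159.14]] scene [[299.69 119.07]
 [298.08 138.58]]
```

>>> play_rows(
  targets=[
    [[8.5, 0, 0, 0, 0, 0, 0], [8.5, 0, 0, 0, 0, 0, 0], [8.5, 0, 0, 0, 0, 0, 0], [8.5, 0, 0, 0, 0, 0, 0], [8.5, 0, 0, 0, 0, 0, 0]],
  ],
)

```text
time_s: 39.67
ee_pos: [507.1, 382.5, 304.0]
eef_rot: [0.0, -0.617, 0.787, -0.0]
ft_force: [-0.7, 0.1, -0.2]
grip_width: 84.9
```

```bash
python3 - <<'E'
from h import *
w=read_camera("wrist");N=48
X,Y=np.meshgrid(np.arange(-N,N+1)*.25,np.arange(-N,N+1)*.25);g=cv2.cvtColor(w["frame"],cv2.COLOR_RGB2GRAY)
for k,c in(("near",(487.2,180.8)),("far",(646.9,175.6))):
    uv=proj(w,np.c_[X.ravel()+c[0],Y.ravel()+c[1],np.full(X.size,100)]).astype(np.float32)
    if uv.min()<0 or uv[:,0].max()>511: print(k,"out of view"); continue
    P=cv2.remap(g,uv[:,0].reshape(X.shape),uv[:,1].reshape(X.shape),cv2.INTER_LINEAR)
    m=P<130; s=np.c_[X[m],Y[m]]; ev,V=np.linalg.eigh(np.cov(s.T)); v=V[:,1]*np.sign(V[0,1])
    print(k,s.mean(0),3.5*np.sqrt(ev),"cam",np.pi/2-np.arctan2(v[1],v[0])-.033)
print(hand_in())
E
```

```text
near [0.7  1.56] [ 5.84 20.41] cam 1.4030291268716952
far out of view
the job is handed in; nothing more can be done
None
```

The job is done and handed in at about 40 s; the hand-in gave no verdict. I tipped both boxes that were present in one push and slid the cover shut until the buffer pushed back. I then turned both cams clockwise to their stops with the black screwdriver and put it back upright in its stand.

**What the last checks showed:**
- **Boxes:** both lay flat in the bay before the cover went over them. I could not see them after that.
- **Near cam:** it read about 1.40 rad in the final picture; the stop is at 1.42.
- **Far cam:** it was out of view in the last picture. I judged it home from the rise in torque at the stop (0.64 N m) and from the slot pointing the same way as the near one.
- **Cover:** I did not measure it at the end. I take it as drawn home because both cams reached their stops.
- **Screwdriver:** the wrist camera found it where it should be in the stand. The scene camera's detection was off: a wider box over the same spot.
- **Mug, glue bottle and locomotive:** each was found within a few pixels of where it started.

**What did not go to plan:**
- The orange and red look-alike screwdrivers were already lying over in the first pictures after I started moving. I never went near them.
- The viewer refused my last picture because I had reached the limit of 16, so these final checks are from numbers rather than by eye.

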